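# Load the third slotted weight on the deck-spring tester

### The arm

A 7-joint arm with a two-finger parallel gripper is mounted at the origin on the work surface. World frame = base frame: x ahead of the robot, y to its left, z up, the work surface at z = 0. Lengths are in m, angles in rad, forces in N, time in s.
With the tool pointing down it reaches from about 0.4 to 0.9 m from the base axis. Payload 5.5 kg.
Tool frame: the origin (TCP) lies midway between the tips of the shut fingers; the grasp point (between the pads) lies 19 mm behind it; z points along the fingers, y is the direction in which the jaws open and shut (so a half turn about z gives the same grasp; the last joint's range is limited). The gripper opens to 92 mm and grips with 3 to 60 N. Pads are 19 mm wide; open, the fingers measure 130 mm over their backs; the gripper's body (75 mm by 190 mm) begins 47 mm behind the grasp point.
Start: joints at [-0.977, 0.501, -0.427, 1.55, 0.221, 1.138, -0.21], TCP at [0.211, 0.615, 0.227] pointing down, gripper open.
Joint ranges: [-2.88, 2.88], [-0.31, 2.03], [-1.54, 1.56], [0.2, 2.42], [-1.41, 4.55], [0.19, 2.02], [-2.57, 2.57]. Speed limits (rad/s): [2.57, 2.57, 3.14, 3.14, 3.14, 3.14, 3.14].

### API

Orientations are given as a unit quaternion [x, y, z, w].
In Python, from cell import status, read_camera, hand_in, models gives the robot as it stands. The module is installed in compiled form; this text tells all that it offers.
- The arm moves only by the shell command python3 -m creep 'ROWS' [FORCE]. ROWS is JSON, a list of rows, each a list of 3 entries, a list of its own where there are three numbers: the shift along the world's x, y, z in m, then the turn about the world's z in degrees, then the finger opening in m, from 0 to 0.0918. A call has exactly 5 rows; each row is the pose to reach, as a shift and turn from the pose commanded when the call began; what a row does not reach only later rows make up. A row lasts 1/12 s, in which the tool goes at most 41.7 mm and 7.16 degrees, less where a joint would pass 70% of its speed; a pose out of reach is approached as far as the arm can. A call with a gripper value outside its range is refused whole. The fingers move at their own pace and stop on an object; FORCE is the grip in N (left out, the last holds). Time passes only in rows, so rows that repeat a pose let the fingers close, or fill a call up. It gives the time, the measured TCP pose, the force and the opening at its end, in the units of the state.
- status.state(): the state, without advancing time (a new reading comes with each control period).
- read_camera(name): name is "scene" or "top" or "wrist"; returns a dict with "pixels" (480x640x3 uint8, blue, green, red), "intrinsics" (3x3 intrinsics, pixels), "world_from_camera" (4x4, takes a point from camera to world coordinates). Camera axes: x right, y down, z forward; pixel columns grow to the right and rows downward; lengths in m; the calibration is good to about 2 mm. A picture is of the moment at which its call begins. There is no depth.
- hand_in(): hands the job in, once; it reports no verdict.
Trained networks look in a picture, given as the dict that the camera call returned (one of the last four; its "shot" number tells which), for a name from the list of things; names that differ only in an ending like _2 or _b are one class to them, and where a whole thing is asked for, a point or a joint stands for the part that bears it (a point fixed in the world has none). Each returns a list of dicts, best first, with "p" (0 to 1); they miss things now and then, are a little off and sometimes report something else, mostly with a low value. They report only what shows in the picture. A call takes as long as a camera call. They do not tell look-alikes from the thing itself.
- models.silhouettes(picture, thing): "region" (480x640 bool, what is visible of it) and "bbox" ([centre column, centre row, width, height] in pixels, round what is visible of it).
The state is a dict: "time_s": time; "joint_pos": joint angles; "qvel": joint speeds; "effort": joint torques, N m; "tool_pos": TCP position; "tool_rot": TCP orientation; "force": force on the tool from outside, world axes, zero at the start; "moment": the same for the moment, N m; "opening": finger opening in m.
Only numpy, scipy, OpenCV 4.12 (cv2) and the standard library are available. Lean on these libraries where they do the work, as an engineer would, in place of code of your own. Each camera call takes 0.05 s, during which the arm holds its last target.

### The job

Pick up the loose steel weight of the same diameter and thickness as the two already on the spring tester, slide it sideways by its slot onto the thin neck of the stem, and lower it fully home flat on the other two, its slot pointing at least a quarter turn away from each of their slots. Work gently: never force the sprung pan down towards its stop or push hard on the stem, keep the two lower weights seated on the stem, leave everything else on the table where it is, and let go of the weight.

Things in the scene. Friction and masses are not known exactly. Their poses are not given: they have to be found in the camera images.
- tester: Grey spring-tester block, 120 x 120 mm, 50 mm high, fixed to the table; origin at the centre of its underside. A sprung aluminium pan with the weight stem rises from its centre.
- pan (a point): Centre of the pan's upper face, z up (70 mm above the table; sinks with the carrier). Pan 72 mm diameter, 5 mm thick. The upright stem is clamped to the pan NOT at this centre but 3 to 5 mm off it, in a direction that differs each time and is not reported: find it by touch or sight. It does not give sideways.
- neck (a point): Point 45 mm above the pan's centre, at mid-height of the stem's neck (the stem itself stands 3 to 5 mm off). Heights above the pan: thick stem, 14 mm diameter, 0 to 34 mm (top edge broken by 1 mm); thin neck, 8 mm diameter, 34 to 56 mm; dark head, 22 mm diameter, 56 to 61 mm. A slot passes the neck only; the head is wider than a bore, so weights go on only sideways, at the neck.
- carrier (a joint): How far the pan and stem have sunk, 0 (top, as at the start) to 0.012 m (bottom stop). The spring stays up under the two first weights; it is preloaded with 6.5 N, of which carrier and two weights use 5 to 6 N, and then yields 1 mm for each 1.5 N. Beyond 6 mm it counts as forced; the third weight alone sinks it 0 to 1.5 mm.
- weight: The loose weight to load: steel disc 60 mm diameter, 12 mm thick, about 0.2 kg, flat on the table. Origin at the centre of its underside; slot towards its own +x; two flats on the rim at y = +27 and -27 mm (54 mm across) for gripping. Through bore 16.4 mm diameter (1.2 mm play all round on the thick stem); slot 11 mm wide from bore to rim, its mouth flaring to 17 mm over the last 4 mm.
- weight_mouth (a point): Mouth of that weight's slot: 30 mm along +x from its origin, at the height of its underside.
- lower_weight: First weight on the stem, outside like the loose one (60 mm, 12 mm thick, slot 11 mm) but with a wide 25 mm bore, resting on the pan about its centre, so it does not tell where the stem stands. Origin at the centre of its underside, slot towards its own +x.
- upper_weight: Second weight on the stem, same as the first, resting on the first (underside 12 mm above the pan). Origin at the centre of its underside, slot towards its own +x. The third weight rests on it with its underside 24 mm above the pan.
- small_weight: Bystander: smaller slotted steel disc, 42 mm diameter, 12 mm thick, flat on the table; origin at the centre of its underside.
- thin_weight: Bystander: slotted steel disc of 60 mm diameter but only 6 mm thick, flat on the table; origin at the centre of its underside.
- screwdriver: Bystander: screwdriver lying on the table, far side.
- tape_reel: Bystander: small full tape reel lying flat, 80 mm diameter, 14 mm high, origin under its centre.
- mug: Bystander: white mug, 80 mm diameter, 90 mm high, origin under its centre.
- spring_tin: Bystander: closed aluminium tin, 70 mm diameter, 50 mm high, origin under its centre.
- idler_wheel: Bystander: rubber idler wheel lying flat, 48 mm diameter, 12 mm high, origin under its centre.
Not all that is in view belongs to the job. What is shaped like the weight but blue, green or pink is not meant.

How it is judged:
By the outcome, as a careful person would: the job done as asked, in the order asked, and still so for the second after the job is handed in, with the robot touching nothing.
It also fails if it takes over 53 s, if anything falls off the work surface, if the arm or the gripper's body presses on something with over 40 N, if the wrist force passes 120 N, or if a joint passes its speed limit or range.

## Working session

There is one attempt and no reset: what is moved stays moved. The work goes in short steps, Python scripts to look and compute and a shell command to move; the robot and the scene stay as the last step left them, time stands still between calls to the robot, and variables do not carry over. Pictures are saved under pics/ and viewed, and the job is handed in when it is done.

```bash
mkdir -p pics; cat > h.py <<'E'
import numpy as np, cv2
from cell import status, read_camera, hand_in, models
def ray(pic,u,v):
    K=np.array(pic["intrinsics"]);T=np.array(pic["world_from_camera"])
    d=T[:3,:3]@np.linalg.inv(K)@np.array([u,v,1.0]);return T[:3,3],d
def atz(pic,u,v,z):
    o,d=ray(pic,u,v);return o+d*(z-o[2])/d[2]
def proj(pic,p):
    K=np.array(pic["intrinsics"]);T=np.array(pic["world_from_camera"])
    c=T[:3,:3].T@(np.array(p)-T[:3,3]);q=K@c;return q[:2]/q[2]
def crop(pic,u,v,r,name,s=6):
    im=pic["pixels"];a=max(0,int(v-r));b=max(0,int(u-r));c=im[a:int(v+r),b:int(u+r)]
    cv2.imwrite("pics/"+name,cv2.resize(c,None,fx=s,fy=s,interpolation=cv2.INTER_CUBIC))
E
python3 - <<'E'
from h import *
for n in ["scene","top","wrist"]:
    p=read_camera(n);cv2.imwrite(f"pics/{n}0.png",p["pixels"])
    print(n,np.round(p["world_from_camera"],3).tolist(),np.round(p["intrinsics"],1).tolist())
s=status.state();print(s)
E
```

```text
scene [[-0.871, 0.334, -0.36, 0.995], [0.491, 0.584, -0.646, 0.805], [-0.006, -0.74, -0.673, 0.973], [0.0, 0.0, 0.0, 1.0]] [[515.8, 0.0, 312.1], [0.0, 515.8, 234.2], [0.0, 0.0, 1.0]]
top [[-0.024, -0.998, 0.054, 0.44], [-1.0, 0.024, 0.01, -0.015], [-0.012, -0.053, -0.999, 1.485], [0.0, 0.0, 0.0, 1.0]] [[528.0, 0.0, 313.5], [0.0, 528.0, 241.8], [0.0, 0.0, 1.0]]
wrist [[0.325, 0.912, 0.248, 0.143], [0.946, -0.313, -0.088, 0.638], [-0.002, 0.263, -0.965, 0.383], [0.0, 0.0, 0.0, 1.0]] [[344.3, 0.0, 315.2], [0.0, 344.3, 233.4], [0.0, 0.0, 1.0]]
{'time_s': 0.15, 'joint_pos': array([-0.97679444,  0.5016721 , -0.42682544,  1.55120217,  0.22080145,
        1.13828864, -0.21032272]), 'qvel': array([-0.00028661, -0.00204141, -0.00225437, -0.00342433,  0.00021457,
       -0.00038078, -0.00142021]), 'effort': array([-7.09250628e-03, -5.67100704e+01, -5.82556397e+00, -2.79454279e+01,
       -6.87250332e-02,  2.65856402e-02,  1.21697431e-04]), 'tool_pos': array([0.21097674, 0.6142387 , 0.22589468]), 'tool_rot': array([ 1.64641144e-01,  9.86353240e-01, -7.44517472e-04, -1.57466523e-04]), 'force': array([ 1.18670379, -0.38192251,  0.15028254]), 'moment': array([0.00538289, 0.01841508, 0.01012257]), 'opening': 0.09159634906079607}
```

View pics/scene0.png

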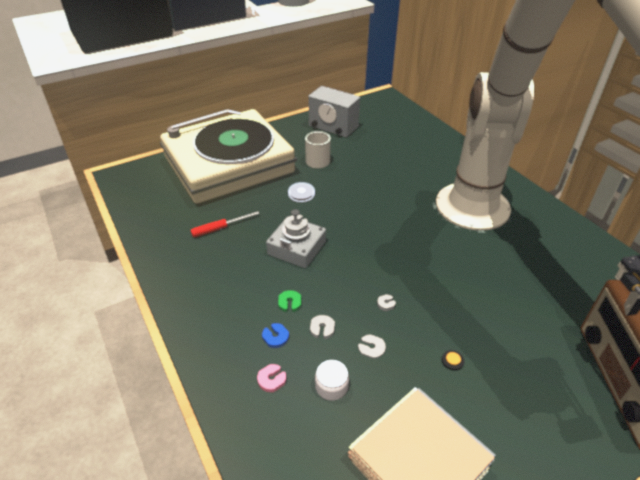

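View pics/top0.png

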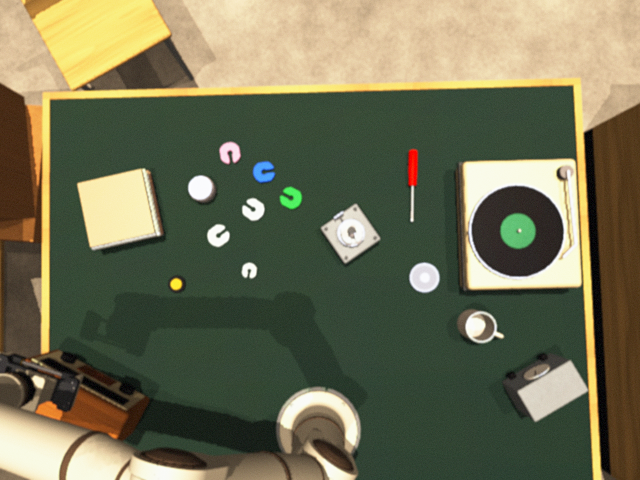

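View pics/wrist0.png

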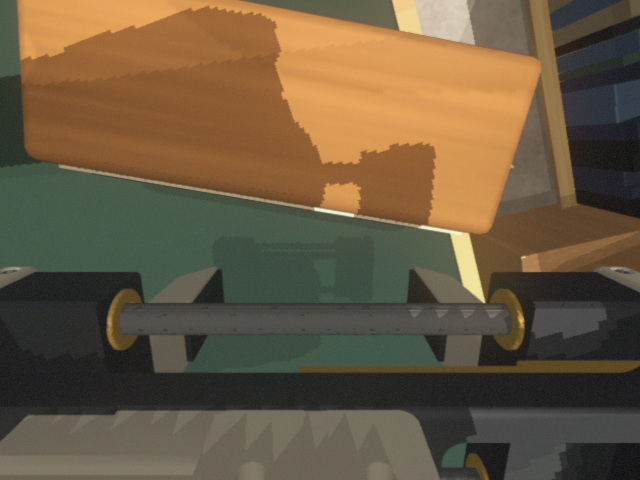

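```bash
python3 - <<'E'
from h import *
t=read_camera("top");s=read_camera("scene")
crop(s,347,335,50,"c1.png",8);crop(t,236,222,40,"c2.png",8);crop(t,350,234,36,"c3.png",10);crop(s,297,236,40,"c4.png",10)
for (u,v) in [(253,209),(219,236),(250,271),(352,233)]: print(u,v,atz(t,u,v,0.012))
for (u,v) in [(322,326),(372,346)]: print(u,v,atz(s,u,v,0.012))
for th in ["weight","thin_weight","tester","upper_weight","neck","small_weight"]:
    for n,p in (("t",t),("s",s)):
        print(th,n,[(round(r["p"],2),np.round(r["bbox"],1).tolist()) for r in models.silhouettes(p,th)][:5])
E
```

```text
253 209 [0.615957   0.16751389 0.012     ]
219 236 [0.54232046 0.26422054 0.012     ]
250 271 [0.44235549 0.17892275 0.012     ]
352 233 [ 0.54166636 -0.10831075  0.012     ]
322 326 [0.61654175 0.16930418 0.012     ]
372 346 [0.54746616 0.27259255 0.012     ]
weight t [(0.84, [252.4, 208.4, 20.7, 15.3]), (0.7, [291.3, 193.8, 20.2, 21.3]), (0.64, [227.9, 150.7, 21.1, 23.8]), (0.63, [263.7, 173.1, 22.2, 19.6])]
weight s [(0.91, [276.8, 336.9, 26.5, 19.1]), (0.83, [321.9, 327.1, 20.9, 20.1]), (0.63, [290.8, 302.5, 18.1, 17.7]), (0.6, [270.8, 378.0, 26.1, 23.0])]
thin_weight t [(0.77, [218.4, 236.8, 21.8, 20.6])]
thin_weight s [(0.67, [371.5, 345.8, 22.0, 19.6])]
tester t [(0.95, [353.5, 232.2, 58.7, 58.0])]
tester s [(0.77, [297.8, 238.8, 59.9, 59.7])]
upper_weight t [(0.68, [351.1, 229.1, 18.9, 24.0])]
upper_weight s [(0.58, [297.0, 223.7, 17.7, 16.5])]
neck t [(0.67, [349.9, 232.8, 22.7, 27.9])]
neck s [(0.51, [295.8, 226.6, 22.9, 30.1])]
small_weight t [(0.55, [249.9, 270.9, 18.9, 14.5]), (0.31, [421.9, 276.8, 31.5, 26.6])]
small_weight s [(0.67, [323.6, 329.5, 23.6, 25.3]), (0.55, [388.0, 302.6, 19.7, 20.7])]
```

```bash
cd pics; python3 -c "
import cv2,numpy as np
a=[cv2.resize(cv2.imread(f'c{i}.png'),(400,300) if 0 else (400,400)) for i in (1,2,3,4)]
cv2.imwrite('g1.png',np.hstack(a[:2]));cv2.imwrite('g2.png',np.hstack(a[2:]))"
```

```text
(no output)
```

View pics/g1.png

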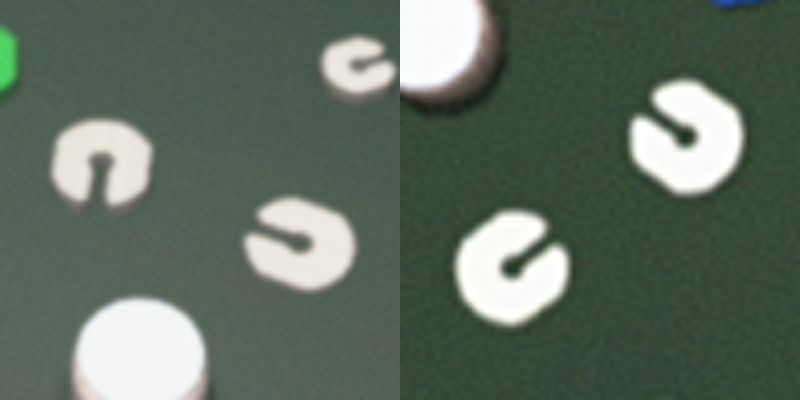

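View pics/g2.png

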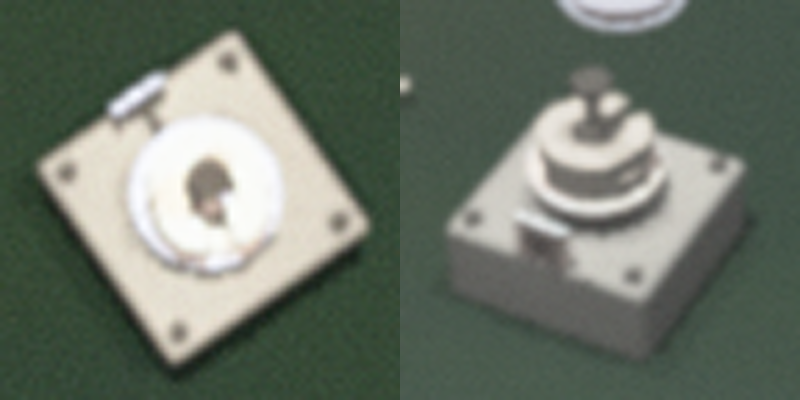

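Two steel-coloured 60 mm discs: top (253,209)/scene (322,326), and top (219,236)/scene (372,346). The first one's top face triangulates consistently at 12 mm with a visibly thick rim; the second only fits a lower height (thin one). So the first is the weight, at about (0.616, 0.168). The small disc is at top (250,271). I'll now move over it for a wrist view.

```bash
python3 -m creep '[[[0.03,-0.028,0.01],7,0.09],[[0.06,-0.056,0.01],14,0.09],[[0.09,-0.084,0.01],21,0.09],[[0.12,-0.112,0.01],28,0.09],[[0.15,-0.14,0.01],35,0.09]]' 30
python3 -m creep '[[[0.03,-0.028,0],7,0.09],[[0.06,-0.056,0],14,0.09],[[0.09,-0.084,0],21,0.09],[[0.12,-0.112,0],28,0.09],[[0.15,-0.14,0],35,0.09]]'
python3 -m creep '[[[0.03,-0.028,0],5,0.09],[[0.06,-0.056,0],5,0.09],[[0.09,-0.084,0],5,0.09],[[0.12,-0.112,0],5,0.09],[[0.133,-0.124,0],5,0.09]]'
python3 - <<'E'
from h import *
p=read_camera("wrist");cv2.imwrite("pics/w1.png",p["pixels"])
print(proj(p,[.616,.168,.012]),proj(p,[.541,-.108,.09]))
E
```

```text
time_s: 1.27
tool_pos: [0.3615, 0.4742, 0.2369]
tool_rot: [-0.141, 0.99, 0.0, 0.0]
force: [1.3, -0.0, -0.4]
opening: 0.0897
time_s: 1.68
tool_pos: [0.5096, 0.336, 0.2371]
tool_rot: [-0.43, 0.903, 0.0, 0.0]
force: [0.8, 0.9, -0.2]
opening: 0.0902
time_s: 2.1
tool_pos: [0.6461, 0.206, 0.2363]
tool_rot: [-0.463, 0.886, -0.002, 0.0]
force: [-0.5, -0.9, -0.9]
opening: 0.0899
[317.56187573 161.84068986] [ 173.83130769 -243.76091407]
```

View pics/w1.png

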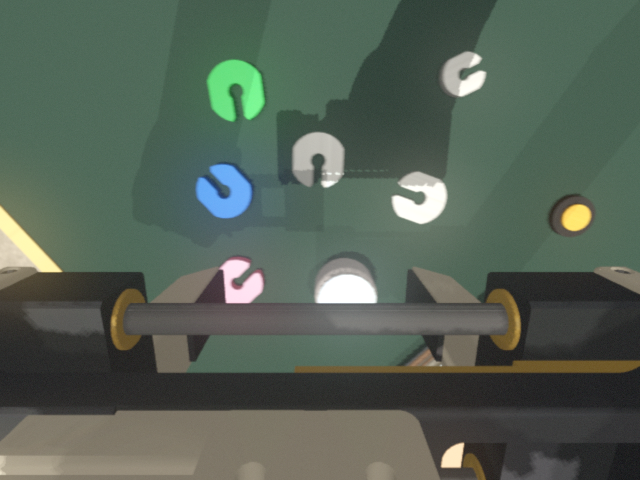

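```bash
python3 - <<'E'
from h import *
p=read_camera("wrist")
g=models.silhouettes(p,"weight")
for r in g: print(round(r["p"],2),r["bbox"])
r=min(g,key=lambda r:np.hypot(r["bbox"][0]-318,r["bbox"][1]-160))
m=r["region"];n=cv2.connectedComponents(m.astype(np.uint8))
v,u=np.nonzero(m)
P=np.array([atz(p,a,b,.012) for a,b in zip(u,v)])[:,:2]
c,rad=cv2.minEnclosingCircle(P.astype(np.float32));print("circ",c,rad,"mean",P.mean(0))
d=np.array(c)-P.mean(0);print("slot ang",np.degrees(np.arctan2(d[1],d[0])),np.linalg.norm(d))
print(status.state()["joint_pos"].round(2))
x=p["pixels"][120:200,278:358];cv2.imwrite("pics/w1c.png",cv2.resize(x,None,fx=6,fy=6,interpolation=cv2.INTER_CUBIC))
t=read_camera("top");crop(t,352,232,22,"t2.png",14)
E
```

```text
0.96 [322.1, 161.6, 48.9, 52.4]
0.84 [243.8, 279.1, 42.3, 42.4]
0.73 [239.4, 90.8, 56.2, 60.1]
0.69 [226.8, 191.1, 56.3, 52.8]
circ (0.6135905981063843, 0.16820809245109558) 0.030612079426646233 mean [0.61233123 0.16638659]
slot ang 55.340415135345765 0.0022144696395548784
[-0.    0.56 -0.53  1.46  0.29  1.2   1.97]
```

View pics/w1c.png

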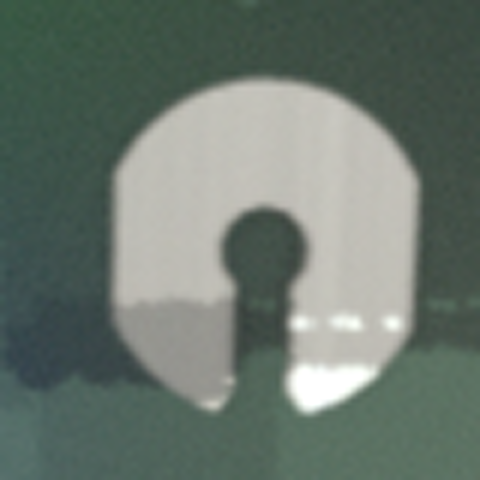

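View pics/t2.png

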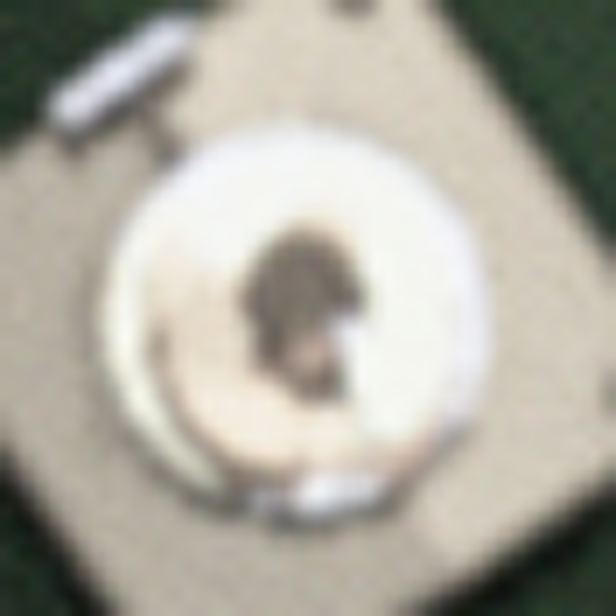

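```bash
python3 -m creep '[[[-0.01,-0.014,-0.03],0,0.09],[[-0.02,-0.028,-0.06],0,0.09],[[-0.03,-0.042,-0.09],0,0.09],[[-0.03,-0.042,-0.12],0,0.09],[[-0.03,-0.042,-0.12],0,0.09]]'
python3 - <<'E'
from h import *
p=read_camera("wrist");cv2.imwrite("pics/w2.png",p["pixels"])
s=status.state();print(s["tool_pos"],s["tool_rot"],s["force"])
for z in (0,.012): print(proj(p,[.614,.168,z]))
E
```

```text
time_s: 2.72
tool_pos: [0.6054, 0.1708, 0.111]
tool_rot: [-0.467, 0.884, 0.001, -0.005]
force: [-1.0, -1.2, -0.2]
opening: 0.0908
[0.60754462 0.17237949 0.11420254] [-0.4676117   0.88392758  0.00115417 -0.00316159] [-0.60356679  0.31747791  0.63448553]
[302.04032638 235.36924552]
[301.57745287 239.40434059]
```

View pics/w2.png

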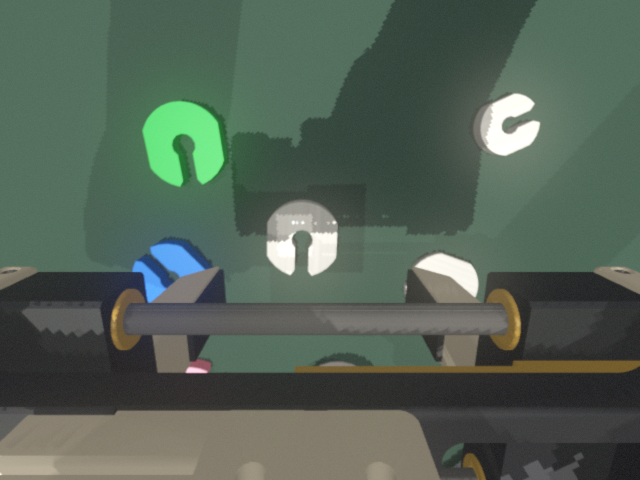

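```bash
python3 -m creep '[[[0,0,-0.03],0,0.075],[[0,0,-0.06],0,0.075],[[0,0,-0.085],0,0.075],[[0,0,-0.1],0,0.075],[[0,0,-0.106],0,0.075]]'
python3 -m creep '[[[0,0,0],0,0.075],[[0,0,0],0,0.075],[[0,0,-0.003],0,0.075],[[0,0,-0.003],0,0.075],[[0,0,-0.003],0,0.075]]'
python3 - <<'E'
from h import *
p=read_camera("wrist");cv2.imwrite("pics/w3.png",p["pixels"])
s=status.state();print(s["tool_pos"],s["tool_rot"],s["force"])
E
```

```text
time_s: 3.18
tool_pos: [0.6107, 0.1732, 0.0102]
tool_rot: [-0.467, 0.884, 0.001, -0.0]
force: [-1.1, 0.2, 0.7]
opening: 0.075
time_s: 3.6
tool_pos: [0.6121, 0.1715, 0.0088]
tool_rot: [-0.466, 0.885, -0.0, 0.001]
force: [0.0, 0.5, -0.2]
opening: 0.0751
[0.61193417 0.17149779 0.00864115] [-4.66310263e-01  8.84621008e-01 -1.92389972e-04  6.11590107e-04] [ 0.52592709 -0.80631994  1.0776046 ]
```

View pics/w3.png

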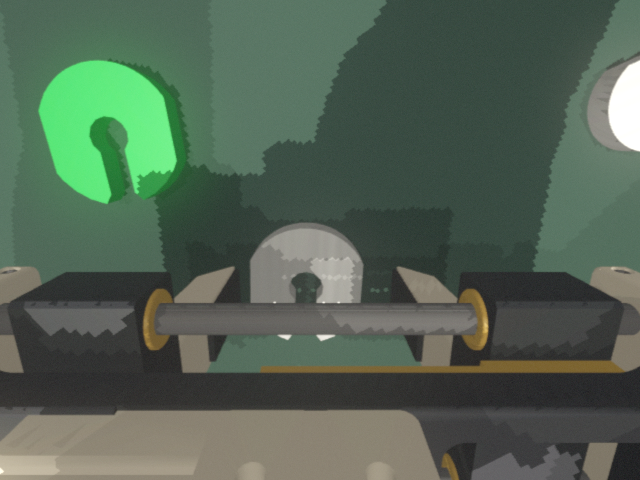

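```bash
python3 -m creep '[[[0.0025,-0.0035,-0.003],0,0.075],[[0.0025,-0.0035,-0.005],0,0.075],[[0.0025,-0.0035,-0.005],0,0.075],[[0.0025,-0.0035,-0.005],0,0.06],[[0.0025,-0.0035,-0.005],0,0.05]]' 35
python3 -m creep '[[[0,0,0],0,0.05],[[0,0,0],0,0.045],[[0,0,0],0,0.045],[[0,0,0],0,0.045],[[0,0,0],0,0.045]]'
python3 - <<'E'
from h import *
p=read_camera("wrist");cv2.imwrite("pics/w4.png",p["pixels"])
s=status.state();print(s["tool_pos"],s["tool_rot"],s["force"],s["opening"])
E
```

```text
time_s: 4.07
tool_pos: [0.6137, 0.168, 0.0026]
tool_rot: [-0.466, 0.885, 0.0, -0.0]
force: [-0.0, 1.0, -0.1]
opening: 0.0659
time_s: 4.48
tool_pos: [0.614, 0.168, 0.0028]
tool_rot: [-0.466, 0.885, 0.0, 0.0]
force: [0.7, -0.2, -1.0]
opening: 0.0537
[0.61394498 0.16797038 0.00275455] [-4.66363269e-01  8.84593292e-01 -2.84203541e-06  9.73165181e-05] [ 2.07277068  0.0451816  -1.91704307] 0.05343864427840267
```

View pics/w4.png

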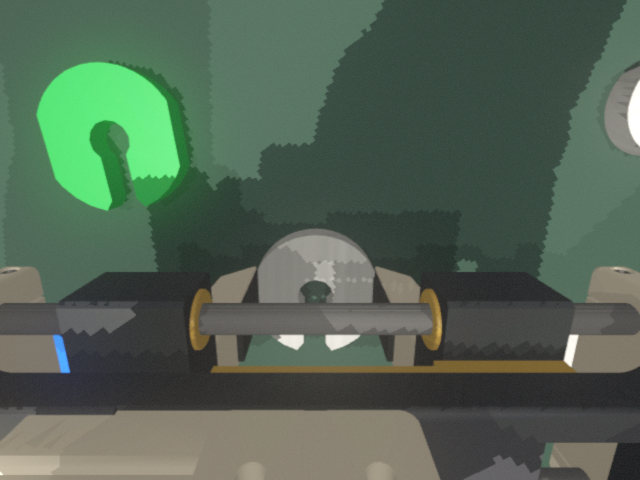

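```bash
python3 -m creep '[[[0,0,0.02],0,0.045],[[0,0,0.05],0,0.045],[[0,0,0.09],0,0.045],[[0,-0.02,0.12],0,0.045],[[0,-0.05,0.14],0,0.045]]'
python3 -m creep '[[[-0.003,-0.03,0.02],0,0.045],[[-0.006,-0.06,0.04],0,0.045],[[-0.01,-0.09,0.06],0,0.045],[[-0.014,-0.12,0.08],0,0.045],[[-0.014,-0.14,0.09],0,0.045]]'
python3 -m creep '[[[0,0,0],0,0.045],[[0,0,0],0,0.045],[[0,0,0],0,0.045],[[0,0,0],0,0.045],[[0,0,0],0,0.045]]'
python3 - <<'E'
from h import *
p=read_camera("wrist");cv2.imwrite("pics/w5.png",p["pixels"])
s=status.state();print(s["tool_pos"],s["tool_rot"],s["force"],s["opening"])
np.save("w5.npy",p,allow_pickle=True)
print(proj(p,[.541,-.108,.131]),proj(p,[.541,-.108,.094]))
E
```

```text
time_s: 4.95
tool_pos: [0.6143, 0.1233, 0.1464]
tool_rot: [-0.47, 0.883, 0.001, 0.003]
force: [1.6, 0.5, -2.2]
opening: 0.0534
time_s: 5.37
tool_pos: [0.5995, -0.026, 0.2348]
tool_rot: [-0.465, 0.885, -0.001, -0.0]
force: [-0.0, -1.6, -2.2]
opening: 0.0537
time_s: 5.78
tool_pos: [0.5992, -0.0202, 0.2318]
tool_rot: [-0.468, 0.884, 0.001, -0.001]
force: [-0.2, 0.1, -1.6]
opening: 0.0535
[ 0.59935203 -0.02044119  0.23192953] [-4.67465031e-01  8.84011186e-01  6.57442115e-04 -4.86554598e-04] [-0.43163699 -0.19698699 -2.71518596] 0.05359365074125066
[311.29501323  89.07103891] [311.71337626  95.61984035]
```

View pics/w5.png

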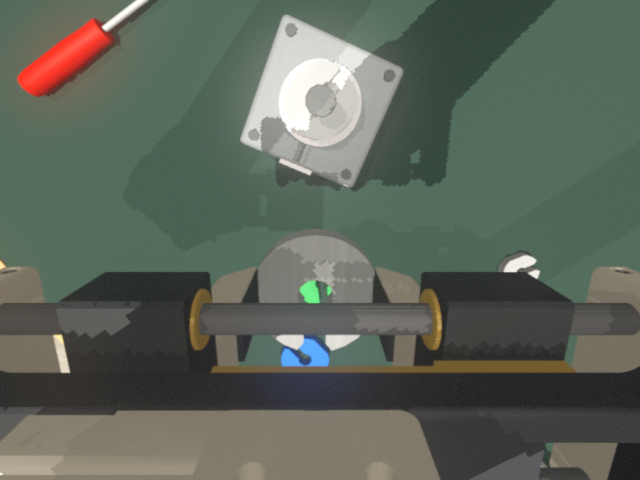

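```bash
python3 - <<'E'
from h import *
p=read_camera("wrist")
crop(p,322,100,50,"w5c.png",8)
E
```

```text
(no output)
```

View pics/w5c.png

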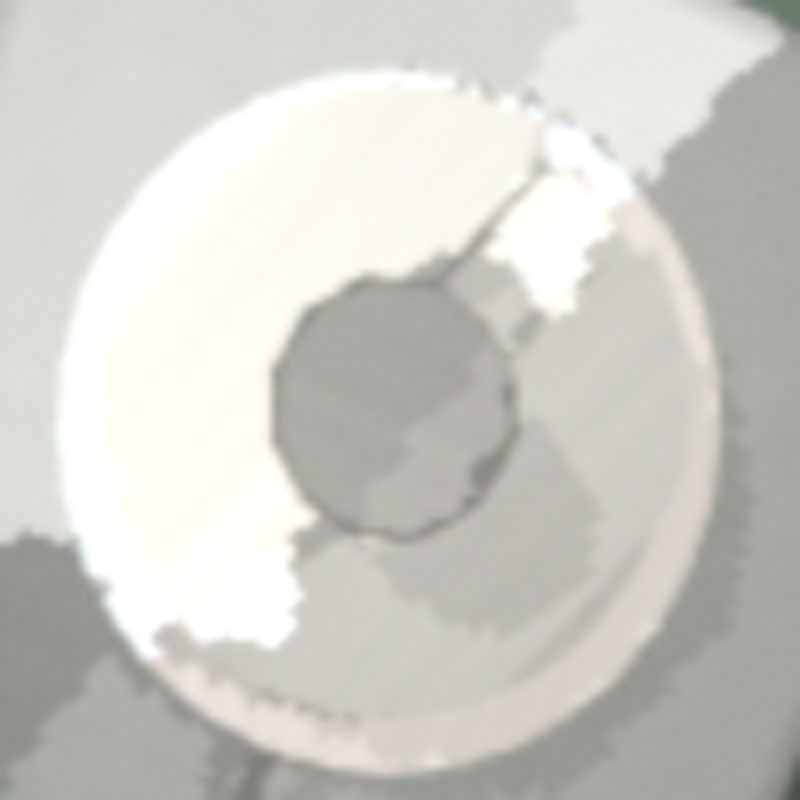

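```bash
python3 - <<'E'
from h import *
p=read_camera("scene")
crop(p,297,226,25,"s5c.png",16)
p=read_camera("top")
crop(p,352,232,25,"t5c.png",16)
E
```

```text
(no output)
```

View pics/s5c.png

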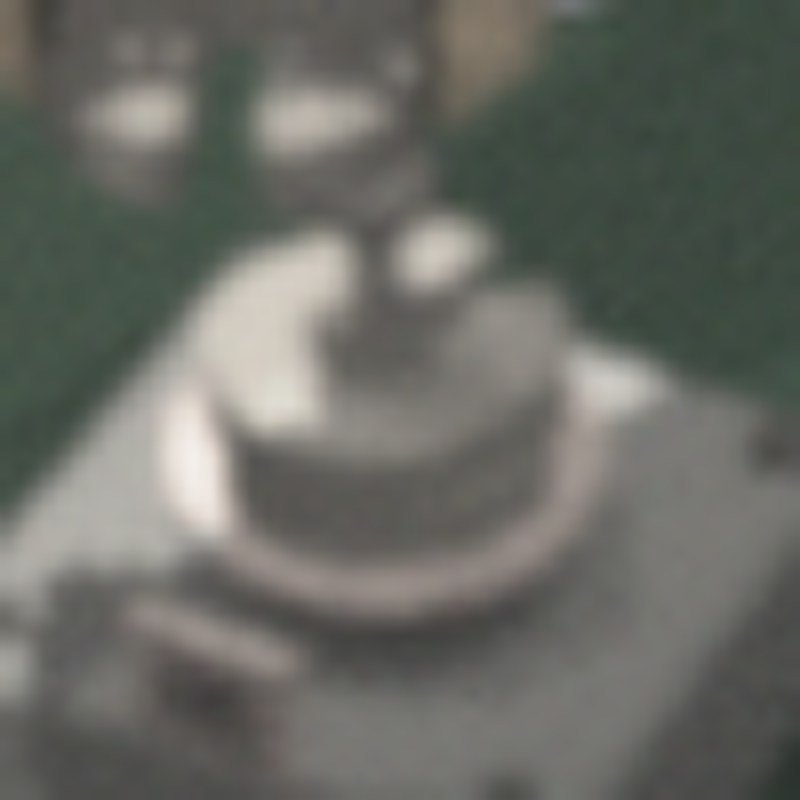

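View pics/t5c.png

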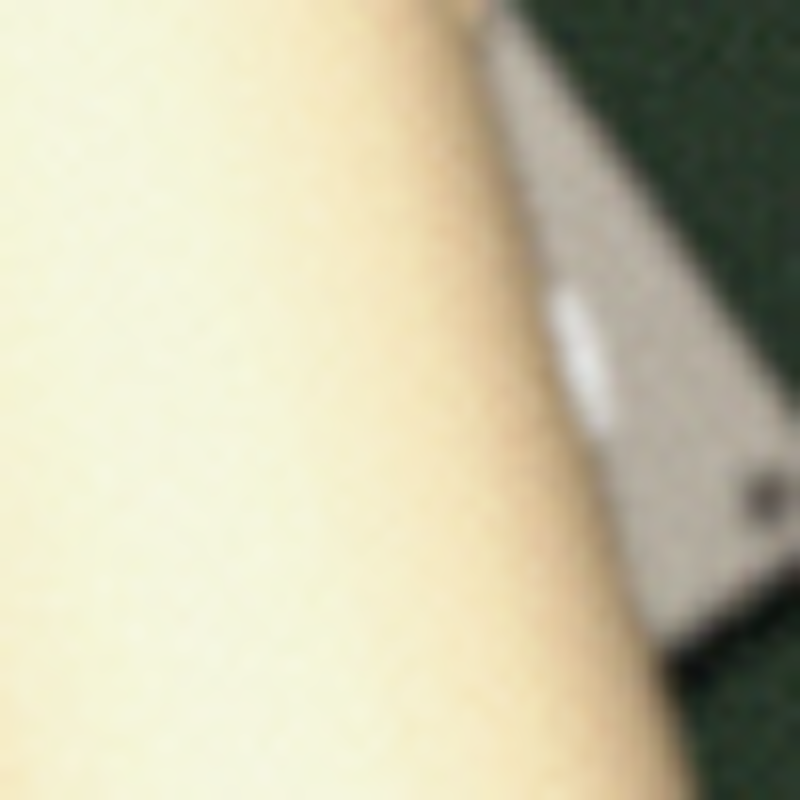

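```bash
python3 - <<'E'
from h import *
im=cv2.imread("pics/scene0.png")[200:250,272:322]
cv2.imwrite("pics/s0c.png",cv2.resize(im,None,fx=12,fy=12,interpolation=cv2.INTER_LANCZOS4))
E
```

```text
(no output)
```

View pics/s0c.png

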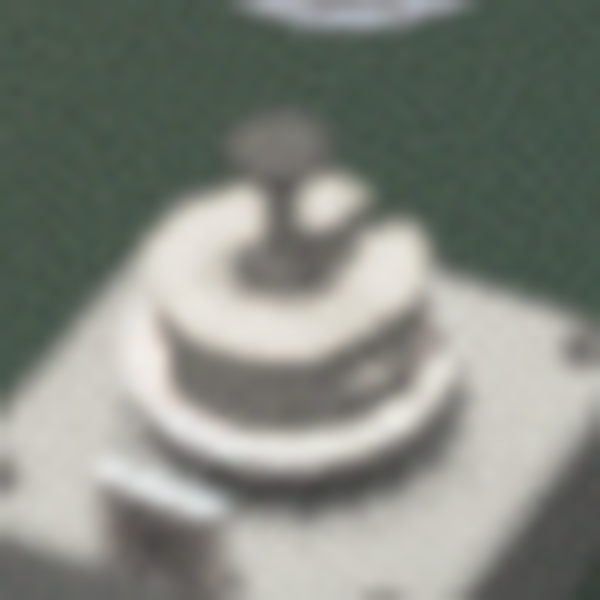

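```bash
python3 -m creep '[[[0,0.02,-0.015],-7,0.045],[[0,0.04,-0.03],-14,0.045],[[0,0.06,-0.05],-21,0.045],[[0,0.085,-0.065],-28,0.045],[[0,0.085,-0.08],-35,0.045]]'
python3 -m creep '[[[0,0,0],0,0.045],[[0,0,0],0,0.045],[[0,0,0],0,0.045],[[0,0,0],0,0.045],[[0,0,0],0,0.045]]'
python3 - <<'E'
from h import *
p=read_camera("wrist");cv2.imwrite("pics/w6.png",p["pixels"])
s=status.state();print(s["tool_pos"],s["tool_rot"],s["force"],s["opening"])
q=proj(p,[.541,-.108,.09]);print(q);crop(p,q[0],q[1],50,"w6c.png",8)
p=read_camera("scene");crop(p,297,226,40,"s6c.png",10)
E
```

```text
time_s: 6.4
tool_pos: [0.5991, 0.0706, 0.1521]
tool_rot: [-0.179, 0.984, 0.002, 0.0]
force: [-1.0, 1.7, -1.9]
opening: 0.0536
time_s: 6.82
tool_pos: [0.6008, 0.0618, 0.1539]
tool_rot: [-0.179, 0.984, -0.0, 0.001]
force: [-0.6, -0.3, -2.8]
opening: 0.0536
[0.60063176 0.06193295 0.15376731] [-1.78567638e-01  9.83927267e-01 -2.12985032e-04  8.28701901e-04] [-0.1032836   0.30075397 -1.57791027] 0.053669339194831994
[79.00551373 62.13530603]
```

View pics/w6.png

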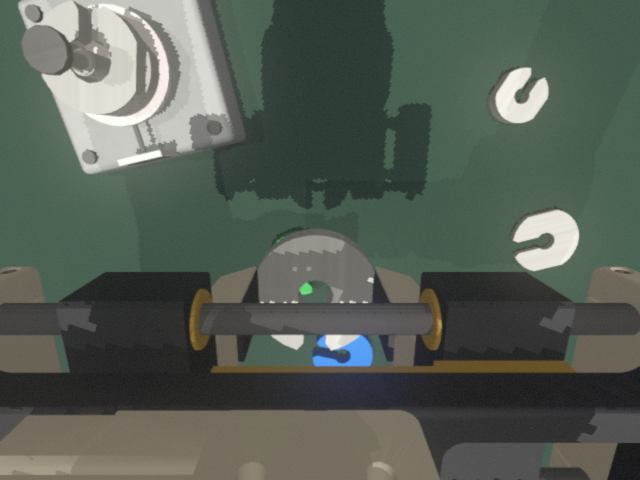

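View pics/w6c.png

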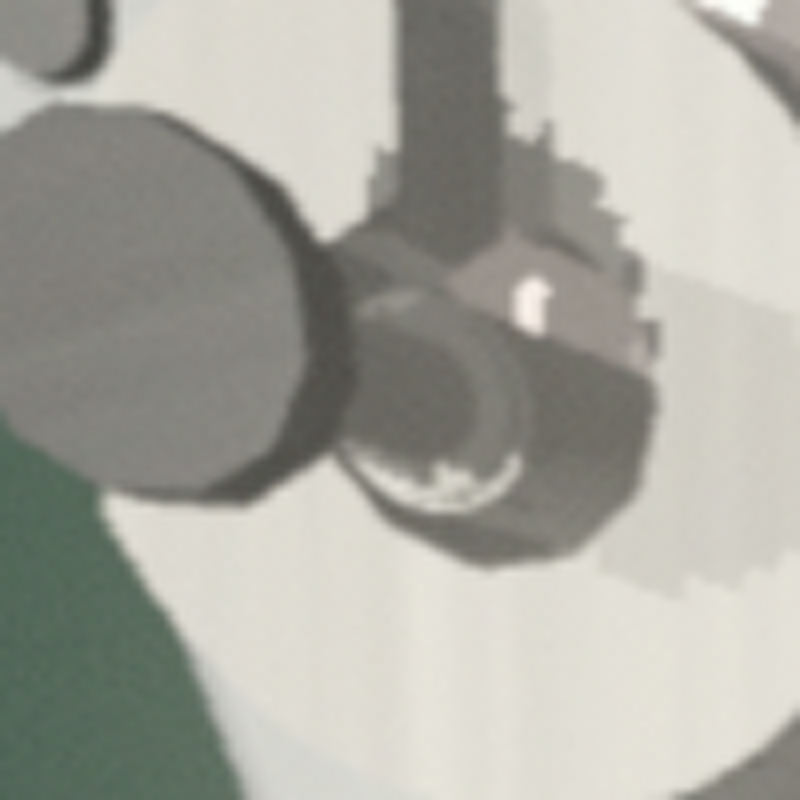

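```bash
python3 - <<'E'
import cv2
im=cv2.imread("pics/w6.png")[0:100,60:190]
cv2.imwrite("pics/w6d.png",cv2.resize(im,None,fx=6,fy=6,interpolation=cv2.INTER_CUBIC))
E
```

```text
(no output)
```

View pics/w6d.png

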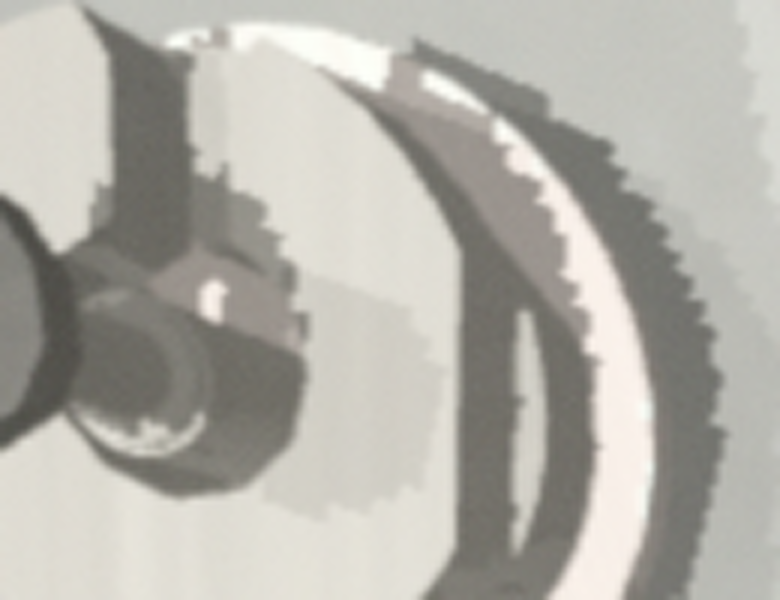

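View pics/s6c.png

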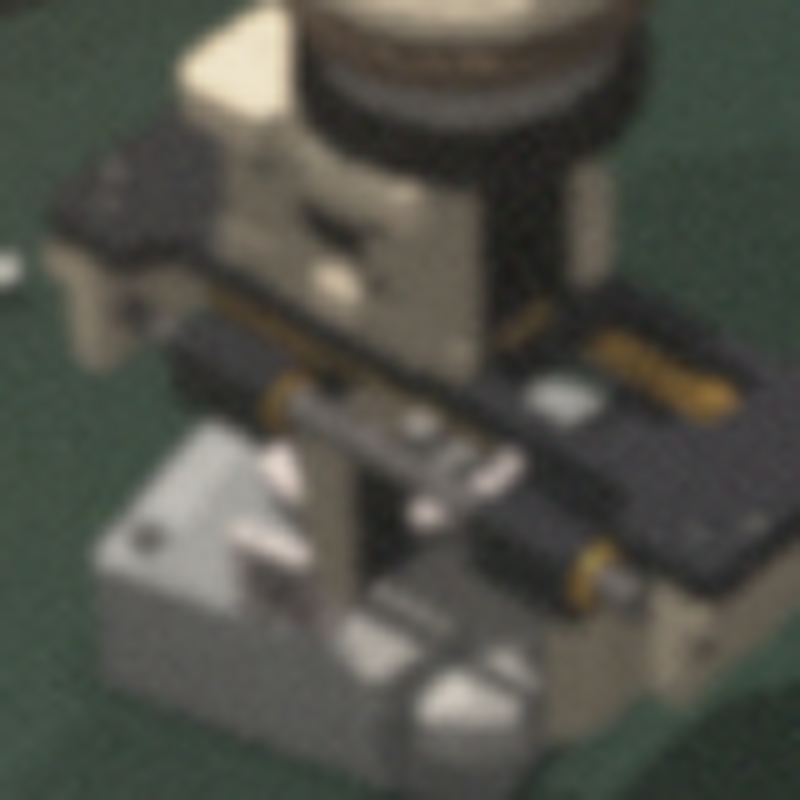

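```bash
python3 - <<'E'
import cv2
im=cv2.imread("pics/w6.png")[40:140,60:190].astype(float)
im=(255*(im/255)**0.6).clip(0,255).astype('uint8')
cv2.imwrite("pics/w6e.png",cv2.resize(im,None,fx=6,fy=6,interpolation=cv2.INTER_CUBIC))
E
```

View pics/w6e.png

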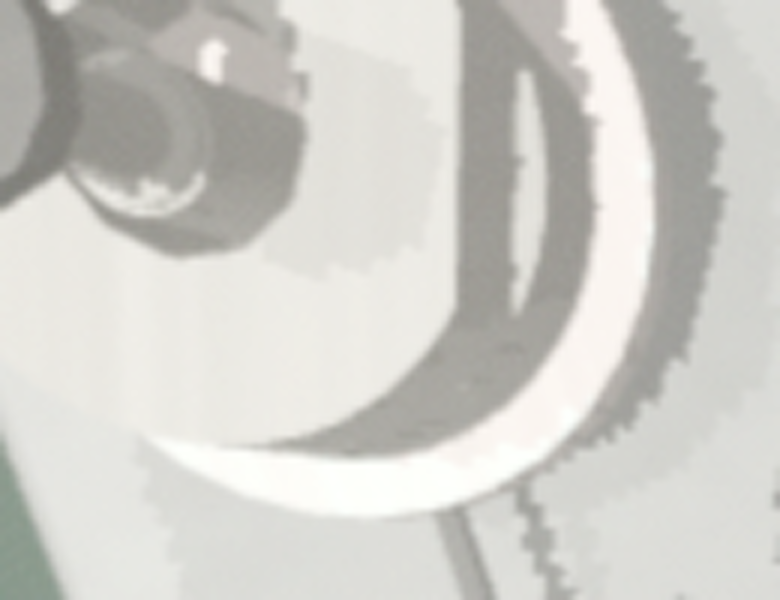

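```bash
python3 -m creep '[[[0.005,-0.01,0.035],4,0.045],[[0.01,-0.03,0.07],8,0.045],[[0.02,-0.06,0.085],12,0.045],[[0.03,-0.095,0.085],16,0.045],[[0.035,-0.13,0.085],19,0.045]]'
python3 -m creep '[[[0.005,-0.035,0],0,0.045],[[0.01,-0.07,0],0,0.045],[[0.015,-0.105,-0.02],0,0.045],[[0.02,-0.135,-0.045],0,0.045],[[0.025,-0.152,-0.065],0,0.045]]'
python3 -m creep '[[[0,0,0],0,0.045],[[0,0,0],0,0.045],[[0,0,0],0,0.045],[[0,0,0],0,0.045],[[0,0,0],0,0.045]]'
python3 - <<'E'
from h import *
p=read_camera("wrist");cv2.imwrite("pics/w7.png",p["pixels"])
s=status.state();print(s["tool_pos"],s["tool_rot"],s["force"],s["opening"],s["joint_pos"].round(2))
q=proj(p,[.541,-.108,.09]);print(q)
a=int(max(0,q[1]-50));b=int(min(510,q[0]-65));im=p["pixels"][a:a+100,b:b+130].astype(float);print(a,b)
im=(255*(im/255)**0.7).clip(0,255).astype('uint8')
cv2.imwrite("pics/w7c.png",cv2.resize(im,None,fx=6,fy=6,interpolation=cv2.INTER_CUBIC))
E
```

```text
time_s: 7.33
tool_pos: [0.6371, -0.0683, 0.2406]
tool_rot: [-0.341, 0.94, -0.001, 0.003]
force: [0.5, -0.5, -2.2]
opening: 0.0537
time_s: 7.75
tool_pos: [0.6588, -0.2262, 0.172]
tool_rot: [-0.336, 0.942, -0.002, -0.001]
force: [-0.2, -1.8, -3.0]
opening: 0.0535
time_s: 8.17
tool_pos: [0.661, -0.2173, 0.1746]
tool_rot: [-0.34, 0.94, -0.0, 0.001]
force: [-0.3, -0.5, -2.3]
opening: 0.0539
[ 0.66088145 -0.21748054  0.17441191] [-3.39849750e-01  9.40478994e-01 -5.09316239e-04  1.07221067e-03] [ 0.16898612  0.1432851  -1.93140934] 0.05341424428786666 [ 0.53  0.62 -0.38  1.47  0.25  1.09  2.37]
[539.08114272 210.58371235]
160 474
```

View pics/w7.png

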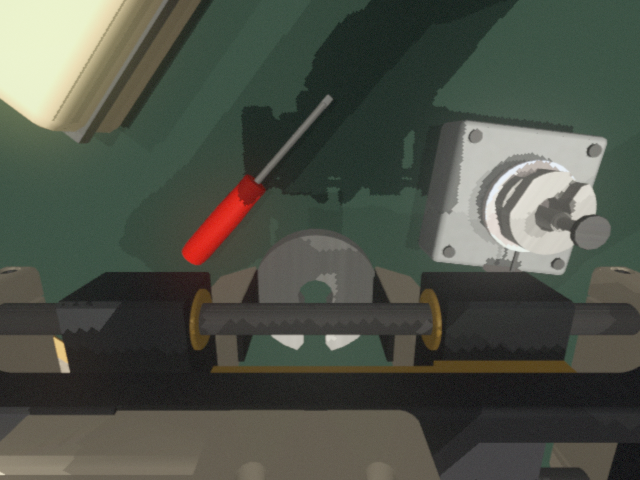

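View pics/w7c.png

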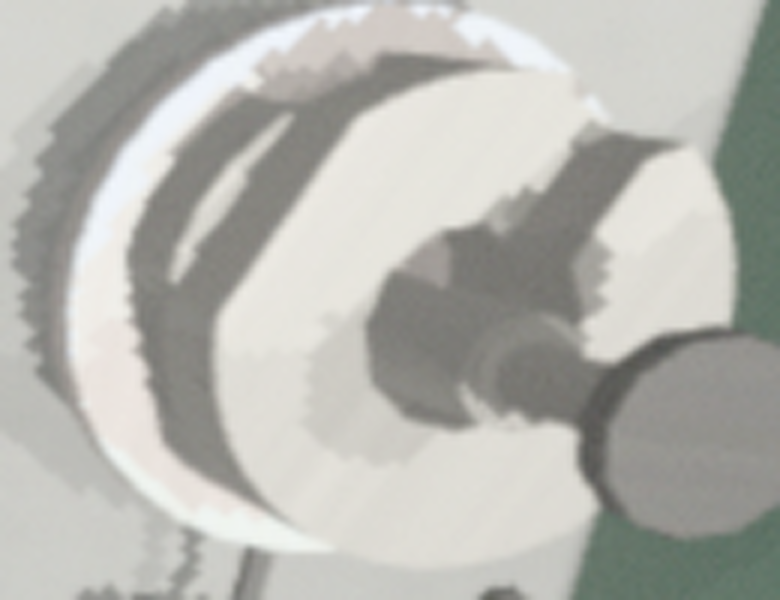

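```bash
cat > ov.py <<'E'
from h import *
import json
# re-read cameras intrinsics via saved poses is not possible; live only
E
python3 - <<'E'
from h import *
p=read_camera("wrist")
im=p["pixels"];T=np.array(p["world_from_camera"]);np.savez("w7.npz",im=im,K=p["intrinsics"],T=T)
def disc(c,th,bore,z):
    th=np.radians(th);pts=[]
    # outline: outer from slot edge around
    a0=np.arcsin(8.5/30);a=np.linspace(a0,2*np.pi-a0,200)
    x=30*np.cos(a);y=np.clip(30*np.sin(a),-27,27)
    ib=np.arcsin(5.5/(bore/2));b=np.linspace(2*np.pi-ib,ib,80)
    X=np.r_[x,26,bore/2*np.cos(b),26,x[0]];Y=np.r_[y,-5.5,bore/2*np.sin(b),5.5,y[0]]
    R=np.array([[np.cos(th),-np.sin(th)],[np.sin(th),np.cos(th)]])
    q=(R@np.c_[X,Y].T).T/1000+c
    return np.c_[q,np.full(len(q),z)]
def circ(c,r,z):
    a=np.linspace(0,2*np.pi,120);return np.c_[c[0]+r*np.cos(a),c[1]+r*np.sin(a),np.full(120,z)]
def draw(c,up,lo,stem,name,box=(474,160,130,100),s=6):
    x,y,w,h=box
    o=cv2.resize(im[y:y+h,x:x+w],None,fx=s,fy=s,interpolation=cv2.INTER_CUBIC)
    def pl(P,col):
        q=np.array([proj(p,k) for k in P]);q=((q+0.5-[x,y])*s).astype(int)
        cv2.polylines(o,[q.reshape(-1,1,2)],False,col,1)
    pl(circ(c,.036,.070),(255,0,0));pl(disc(c,up,25,.094),(0,0,255));pl(disc(c,lo,25,.070),(0,255,0));pl(disc(c,lo,25,.082),(0,160,0))
    pl(circ(stem,.011,.131),(255,0,255))
    cv2.imwrite("pics/"+name,o)
c=np.array([.541,-.108])
draw(c,195,245,c,"o1.png")
E
```

```text
(no output)
```

View pics/o1.png

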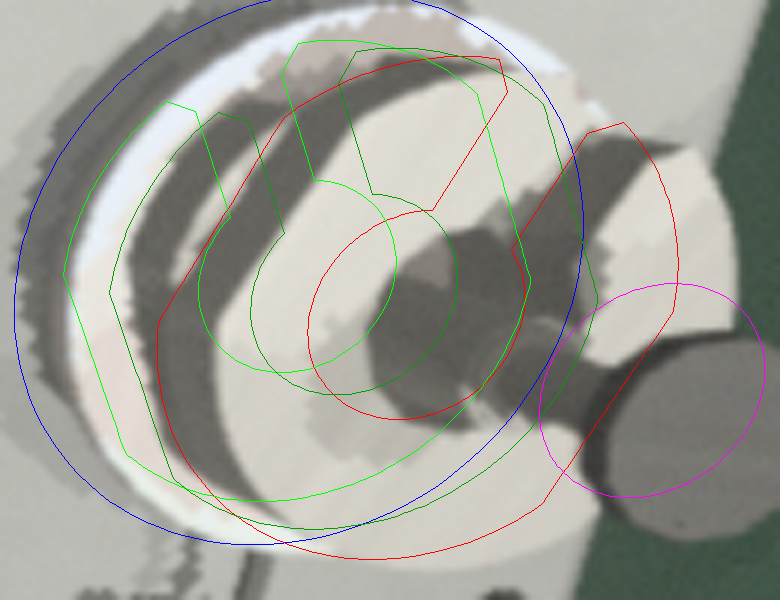

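```bash
cat > ov.py <<'E'
from h import *
def disc(c,th,bore,z):
    th=np.radians(th)
    a0=np.arcsin(8.5/30);a=np.linspace(a0,2*np.pi-a0,200)
    x=30*np.cos(a);y=np.clip(30*np.sin(a),-27,27)
    ib=np.arcsin(5.5/(bore/2));b=np.linspace(2*np.pi-ib,ib,80)
    X=np.r_[x,26,bore/2*np.cos(b),26,x[0]];Y=np.r_[y,-5.5,bore/2*np.sin(b),5.5,y[0]]
    R=np.array([[np.cos(th),-np.sin(th)],[np.sin(th),np.cos(th)]])
    q=(R@np.c_[X,Y].T).T/1000+c
    return np.c_[q,np.full(len(q),z)]
def circ(c,r,z):
    a=np.linspace(0,2*np.pi,120);return np.c_[c[0]+r*np.cos(a),c[1]+r*np.sin(a),np.full(120,z)]
def draw(p,c,up,lo,stem,name,box=(474,160,130,100),s=6,gam=.7):
    x,y,w,h=box;im=p["pixels"]
    im=(255*(im/255.)**gam).astype(np.uint8)
    o=cv2.resize(im[y:y+h,x:x+w],None,fx=s,fy=s,interpolation=cv2.INTER_CUBIC)
    def pl(P,col):
        q=np.array([proj(p,k) for k in P]);q=((q+0.5-[x,y])*s).astype(int)
        cv2.polylines(o,[q.reshape(-1,1,2)],False,col,1)
    pl(circ(c,.036,.070),(255,0,0));pl(disc(c,up,25,.094),(0,0,255));pl(disc(c,lo,25,.070),(0,255,0));pl(disc(c,lo,25,.082),(0,160,0))
    pl(circ(stem,.011,.131),(255,0,255))
    cv2.imwrite("pics/"+name,o)
E
python3 - <<'E'
from ov import *
z=np.load("w7.npz");p=dict(pixels=z["im"],intrinsics=z["K"],world_from_camera=z["T"])
c=np.array([.541,-.108])
J=np.c_[[(proj(p,[c[0]+.001,c[1],.07])-proj(p,[c[0],c[1],.07])),(proj(p,[c[0],c[1]+.001,.07])-proj(p,[c[0],c[1],.07]))]].T
d=np.linalg.solve(J,np.array([52,14])/6);print(d,"mm")
c=c+d/1000;print(c)
st=c+np.array([.0,.0])
draw(p,c,195,245,st,"o2.png");draw(p,c,195,225,st,"o3.png")
E
```

```text
[-3.04538858  6.51911802] mm
[ 0.53795461 -0.10148088]
```

View pics/o2.png

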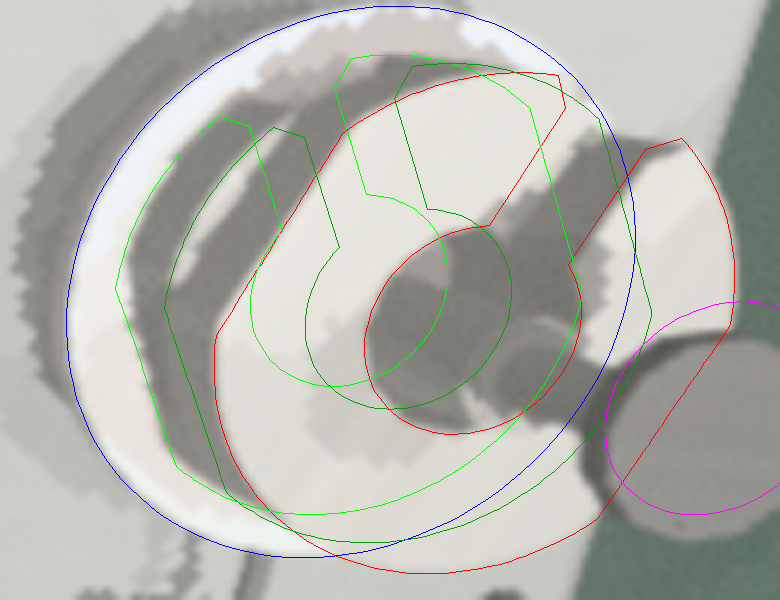

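View pics/o3.png

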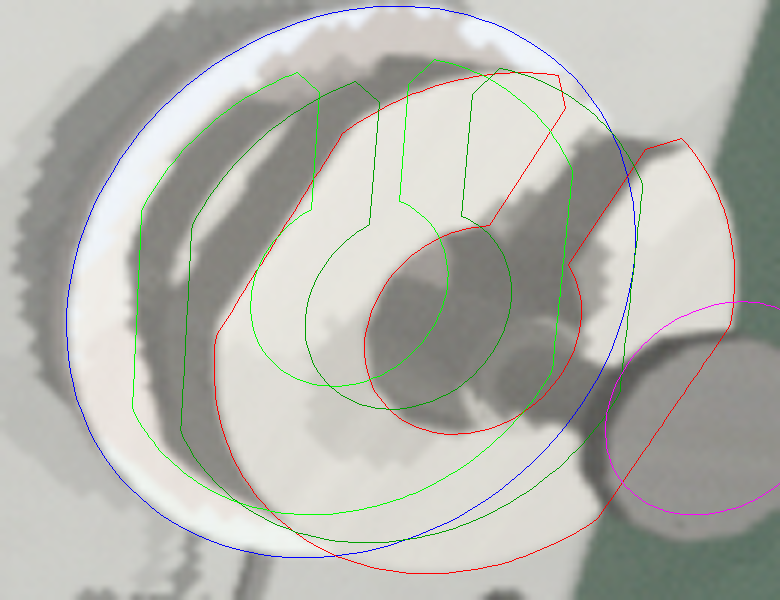

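```bash
python3 - <<'E'
from ov import *
z=np.load("w7.npz");p=dict(pixels=z["im"],intrinsics=z["K"],world_from_camera=z["T"])
c=np.array([.538,-.1015])
box=(560,190,65,70)
d=np.array([np.cos(np.radians(40)),np.sin(np.radians(40))])
import ov
ims=[]
for k,(r,a) in enumerate([(3,40),(4,40),(4,20),(4,60)]):
    st=c+r/1000*np.array([np.cos(np.radians(a)),np.sin(np.radians(a))])
    draw(p,c,195,244,st,"tmp.png",box,6,.6);ims.append(cv2.imread("pics/tmp.png"))
cv2.imwrite("pics/o4.png",np.vstack([np.hstack(ims[:2]),np.hstack(ims[2:])])[:, :])
print(ims[0].shape)
E
python3 -c "
import cv2;i=cv2.imread('pics/o4.png');cv2.imwrite('pics/o4.png',cv2.resize(i,(557,600),interpolation=cv2.INTER_AREA))"
```

```text
(420, 390, 3)
```

View pics/o4.png

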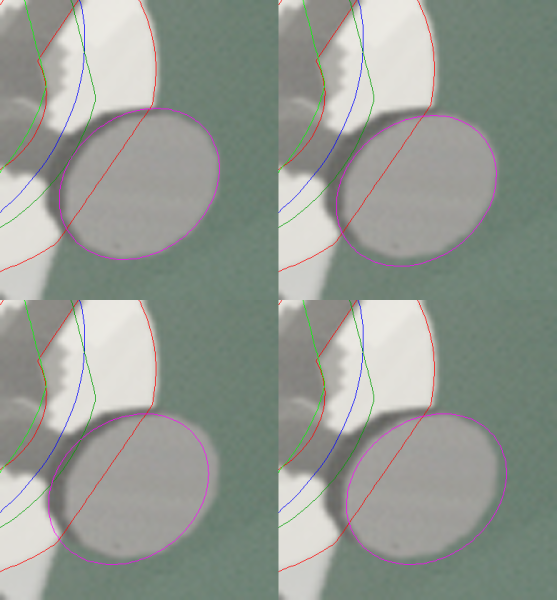

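```bash
python3 - <<'E'
from ov import *
z=np.load("w7.npz");p=dict(pixels=z["im"],intrinsics=z["K"],world_from_camera=z["T"])
s=status.state();t=s["tool_pos"];q=s["tool_rot"]
from scipy.spatial.transform import Rotation as R
x=R.from_quat(q).as_matrix()[:,0];ang=np.degrees(np.arctan2(-x[1],-x[0]));print("slot",ang)
o=cv2.resize(p["pixels"][220:360,240:390],None,fx=5,fy=5,interpolation=cv2.INTER_CUBIC)
o=(255*(o/255.)**.6).astype(np.uint8)
for k,col in ((0,(0,0,255)),(2,(0,255,0))):
    c=t[:2]+k/1000*np.array([np.cos(np.radians(ang)),np.sin(np.radians(ang))])
    P=disc(c,ang,16.4,t[2]+.0092)
    Q=np.array([proj(p,a) for a in P]);Q=((Q+.5-[240,220])*5).astype(int)
    cv2.polylines(o,[Q.reshape(-1,1,2)],False,col,1)
cv2.imwrite("pics/o5.png",o)
E
```

```text
slot 39.70706623596348
```

View pics/o5.png

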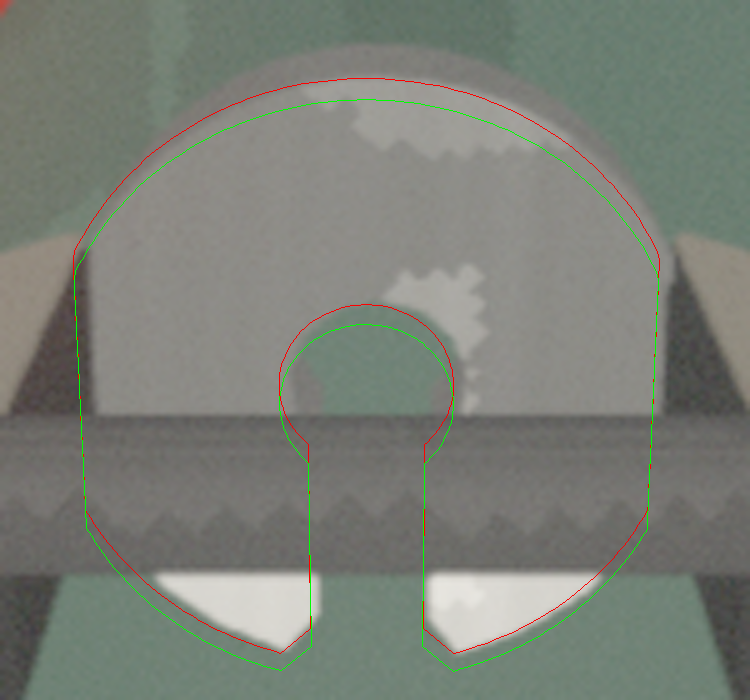

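```bash
python3 - <<'E'
import cv2,numpy as np
o=[]
for n in ("w4","w5","w7"):
    im=cv2.imread(f"pics/{n}.png")[220:360,240:390];im=(255*(im/255.)**.6).astype(np.uint8)
    o.append(cv2.resize(im,None,fx=2.66,fy=2.66,interpolation=cv2.INTER_CUBIC)[:,:266*2])
    g=cv2.cvtColor(cv2.imread(f"pics/{n}.png"),cv2.COLOR_BGR2GRAY).astype(int)
    for r in (285,292,298): print(n,r,"L",g[r,250:266].tolist(),"R",g[r,366:384].tolist())
cv2.imwrite("pics/o6.png",np.hstack([cv2.resize(x,(266,250)) for x in o]))
E
```

```text
w4 285 L [51, 47, 51, 48, 49, 49, 50, 60, 98, 126, 131, 128, 130, 130, 130, 131] R [132, 133, 132, 132, 132, 130, 116, 75, 52, 54, 52, 54, 55, 51, 55, 73, 107, 129]
w4 292 L [47, 45, 51, 50, 49, 50, 51, 56, 94, 127, 130, 130, 129, 130, 128, 130] R [132, 130, 134, 134, 130, 128, 111, 64, 52, 54, 54, 52, 52, 55, 53, 55, 54, 53]
w4 298 L [48, 48, 54, 44, 48, 50, 51, 57, 82, 116, 128, 129, 131, 130, 129, 130] R [131, 133, 133, 129, 129, 123, 97, 61, 53, 54, 55, 53, 53, 54, 51, 54, 53, 54]
w5 285 L [49, 47, 51, 50, 48, 47, 49, 58, 91, 117, 122, 120, 122, 121, 122, 120] R [123, 121, 125, 121, 122, 120, 106, 69, 53, 47, 51, 50, 53, 52, 53, 70, 99, 121]
w5 292 L [50, 51, 48, 48, 51, 51, 46, 54, 88, 119, 122, 121, 121, 121, 122, 121] R [123, 124, 125, 123, 121, 118, 105, 63, 51, 50, 50, 53, 55, 50, 49, 54, 50, 54]
w5 298 L [49, 49, 50, 48, 48, 49, 48, 53, 75, 108, 120, 123, 122, 122, 120, 121] R [122, 124, 122, 122, 123, 114, 93, 58, 50, 52, 49, 54, 50, 51, 49, 52, 54, 52]
w7 285 L [35, 38, 32, 33, 36, 31, 35, 43, 67, 90, 93, 93, 91, 92, 94, 93] R [96, 96, 94, 94, 96, 93, 81, 46, 39, 29, 37, 32, 39, 33, 35, 45, 69, 87]
w7 292 L [37, 35, 34, 27, 30, 32, 36, 34, 64, 90, 93, 93, 94, 92, 94, 93] R [94, 94, 94, 96, 95, 92, 79, 39, 33, 34, 37, 35, 34, 28, 33, 36, 34, 35]
w7 298 L [37, 34, 36, 37, 30, 33, 31, 37, 56, 81, 94, 93, 91, 91, 92, 93] R [96, 97, 94, 95, 94, 89, 66, 37, 34, 36, 34, 32, 33, 38, 34, 32, 37, 35]
```

View pics/o6.png

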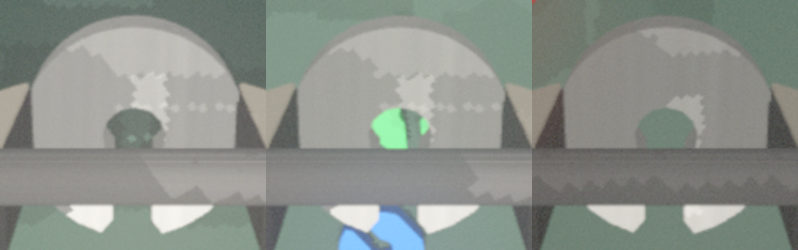

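```bash
python3 -m creep '[[[-0.01,0.035,0.02],0,0.045],[[-0.02,0.07,0.03],0,0.045],[[-0.03,0.105,0.03],0,0.045],[[-0.042,0.14,0.03],0,0.045],[[-0.051,0.175,0.03],0,0.045]]'
python3 -m creep '[[[0,0,0],0,0.045],[[0,0,0],0,0.045],[[0,0,0],0,0.045],[[0,0,0],0,0.045],[[0,0,0],0,0.045]]'
python3 - <<'E'
from ov import *
p=read_camera("wrist");cv2.imwrite("pics/w8.png",p["pixels"])
s=status.state();t=s["tool_pos"];print(t,s["tool_rot"],s["force"],s["opening"])
np.savez("w8.npz",im=p["pixels"],K=p["intrinsics"],T=p["world_from_camera"],t=t,q=s["tool_rot"])
st=np.array([.5403,-.0996]);q=proj(p,[*st,.131]);print(q)
x,y=int(q[0]-50),int(max(0,q[1]-40))
draw(p,np.array([.538,-.1015]),195,244,st,"o8.png",(x,y,100,100),6,.7);print(x,y)
E
```

```text
time_s: 8.68
tool_pos: [0.6082, -0.042, 0.2039]
tool_rot: [-0.339, 0.941, -0.001, 0.001]
force: [0.6, 0.5, -1.9]
opening: 0.0534
time_s: 9.1
tool_pos: [0.6091, -0.046, 0.2027]
tool_rot: [-0.338, 0.941, -0.0, -0.0]
force: [-1.0, 0.7, -1.9]
opening: 0.0538
[ 0.60903612 -0.04579806  0.20262704] [-3.37585963e-01  9.41294666e-01 -2.34265774e-04 -1.18900126e-04] [-0.22926351  0.66315807 -2.87346985] 0.053424874369882795
[317.34997713 113.97928119]
267 73
```

View pics/o8.png

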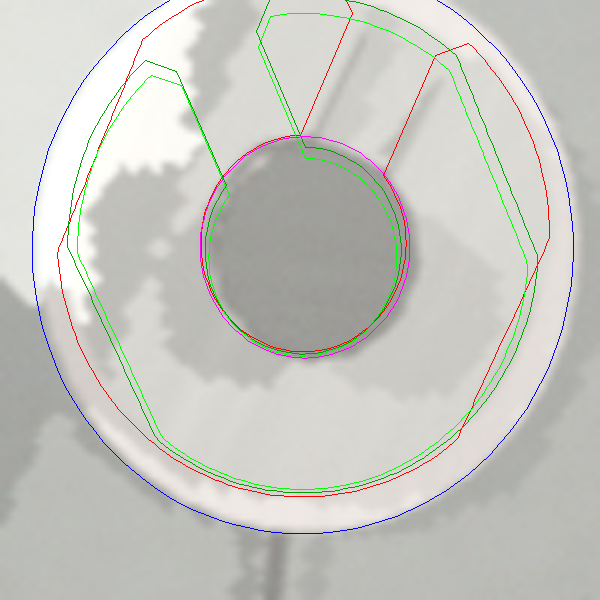

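```bash
python3 -m creep '[[[-0.023,-0.0184,0],0,0.045],[[-0.046,-0.0368,0],0,0.045],[[-0.069,-0.0552,0],0,0.045],[[-0.092,-0.0736,0],0,0.045],[[-0.115,-0.092,0],0,0.045]]'
python3 -m creep '[[[0,0,0],0,0.045],[[0,0,-0.02],0,0.045],[[0,0,-0.045],0,0.045],[[0,0,-0.07],0,0.045],[[0,0,-0.085],0,0.045]]'
python3 -m creep '[[[0,0,0],0,0.045],[[0,0,0],0,0.045],[[0,0,0],0,0.045],[[0,0,0],0,0.045],[[0,0,0],0,0.045]]'
python3 - <<'E'
from ov import *
p=read_camera("wrist");cv2.imwrite("pics/w9.png",p["pixels"])
s=status.state();t=s["tool_pos"];print(t,s["tool_rot"],s["force"],s["moment"],s["opening"],s["joint_pos"].round(2))
from scipy.spatial.transform import Rotation as R
M=R.from_quat(s["tool_rot"]).as_matrix();st=np.array([.5406,-.0999,t[2]]);print("stem in tool mm",(M.T@(st-t)*1000).round(1))
q=read_camera("scene");crop(q,297,226,40,"s9.png",10)
E
```

```text
time_s: 9.57
tool_pos: [0.4926, -0.1378, 0.2026]
tool_rot: [-0.338, 0.941, 0.0, -0.0]
force: [0.6, -0.2, -1.6]
opening: 0.0534
time_s: 9.98
tool_pos: [0.4927, -0.1368, 0.1157]
tool_rot: [-0.338, 0.941, 0.001, -0.001]
force: [-0.2, -0.3, -2.2]
opening: 0.0535
time_s: 10.4
tool_pos: [0.495, -0.1364, 0.1191]
tool_rot: [-0.339, 0.941, -0.001, 0.001]
force: [-0.2, -0.8, -1.4]
opening: 0.0532
[ 0.49475304 -0.13638854  0.1188654 ] [-3.38641033e-01  9.40915016e-01 -7.12783447e-04  8.21888901e-04] [-0.70953556  1.27264832 -1.46180671] [0.04880096 0.02269722 0.02319989] 0.05381945702583496 [ 0.55  0.4  -0.41  1.99  0.22  0.8   2.29]
stem in tool mm [-58.6  -1.1   0.1]
```

View pics/w9.png

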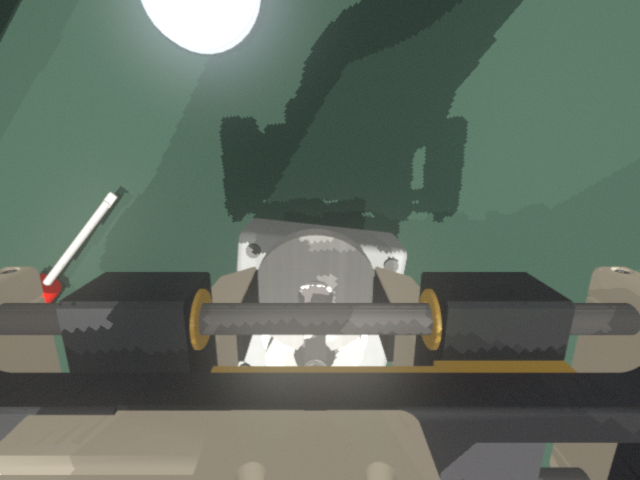

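View pics/s9.png

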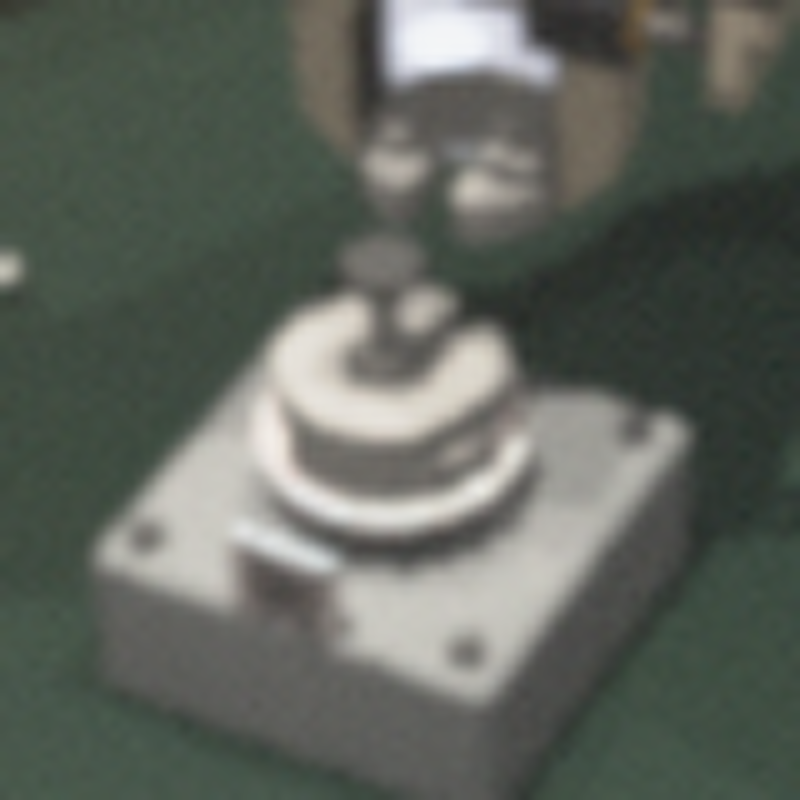

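```bash
python3 -m creep '[[[0.0007,-0.0008,-0.003],0,0.045],[[0.0007,-0.0008,-0.007],0,0.045],[[0.0007,-0.0008,-0.007],0,0.045],[[0.0084,0.0056,-0.007],0,0.045],[[0.0161,0.012,-0.007],0,0.045]]'
python3 -m creep '[[[0.0039,0.0032,0],0,0.045],[[0.0039,0.0032,0],0,0.045],[[0.0039,0.0032,0],0,0.045],[[0.0039,0.0032,0],0,0.045],[[0.0039,0.0032,0],0,0.045]]'
python3 - <<'E'
from ov import *
p=read_camera("wrist");cv2.imwrite("pics/w10.png",p["pixels"])
s=status.state();t=s["tool_pos"];print(t,s["tool_rot"],s["force"],s["opening"])
from scipy.spatial.transform import Rotation as R
M=R.from_quat(s["tool_rot"]).as_matrix();st=np.array([.5406,-.0999,t[2]]);print("stem in tool mm",(M.T@(st-t)*1000).round(1))
im=p["pixels"][230:390,230:400];im=(255*(im/255.)**.6).astype(np.uint8)
cv2.imwrite("pics/w10c.png",cv2.resize(im,None,fx=4,fy=4,interpolation=cv2.INTER_CUBIC))
q=read_camera("scene");crop(q,297,226,40,"s10.png",10)
E
```

```text
time_s: 10.92
tool_pos: [0.5102, -0.124, 0.1106]
tool_rot: [-0.338, 0.941, 0.0, -0.0]
force: [0.2, 0.4, -1.9]
opening: 0.0533
time_s: 11.33
tool_pos: [0.5135, -0.1211, 0.1106]
tool_rot: [-0.339, 0.941, -0.0, -0.0]
force: [-1.1, -0.7, -2.7]
opening: 0.0534
[ 0.5134684  -0.12124719  0.11065597] [-3.38484075e-01  9.40972083e-01 -2.58273811e-05 -2.64235397e-04] [-0.27323142  0.35175824 -2.29852865] 0.05329277928719809
stem in tool mm [-34.5  -0.8  -0. ]
```

View pics/w10c.png

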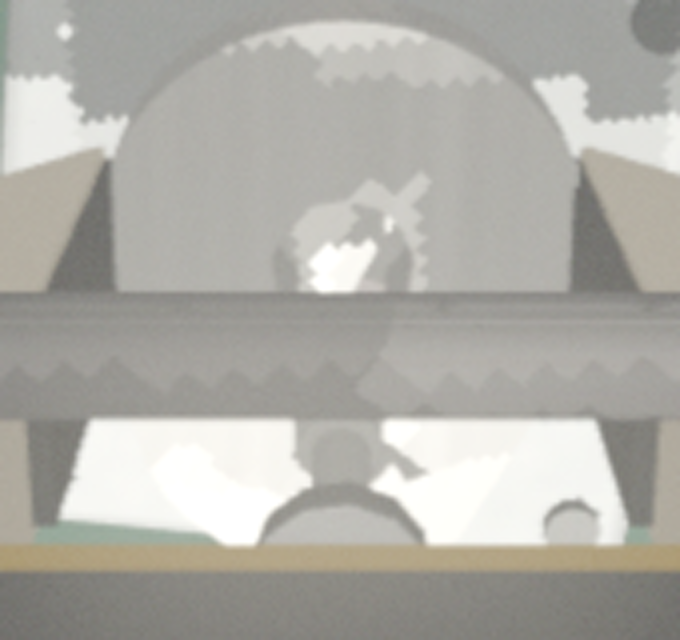

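View pics/s10.png

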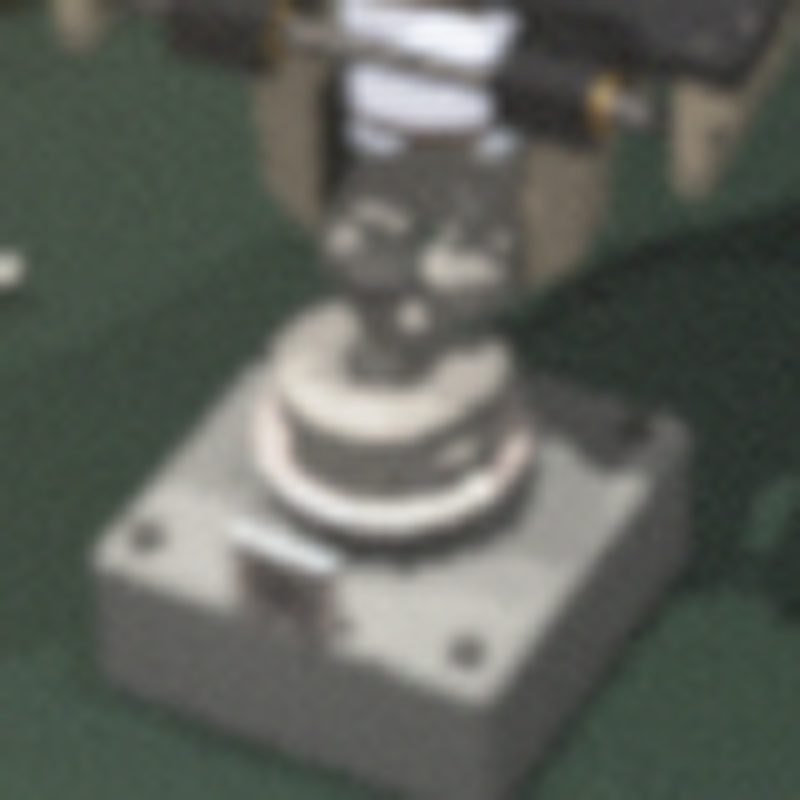

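```bash
python3 -m creep '[[[0.0034,0.0028,0.001],0,0.045],[[0.0068,0.0056,0.001],0,0.045],[[0.0102,0.0084,0.001],0,0.045],[[0.0102,0.0084,0.001],0,0.045],[[0.0102,0.0084,0.001],0,0.045]]'
python3 -m creep '[[[0.0034,0.0028,0],0,0.045],[[0.0068,0.0056,0],0,0.045],[[0.0068,0.0056,0],0,0.045],[[0.0068,0.0056,0],0,0.045],[[0.0068,0.0056,0],0,0.045]]'
python3 - <<'E'
from ov import *
p=read_camera("wrist");cv2.imwrite("pics/w11.png",p["pixels"])
s=status.state();t=s["tool_pos"];print(t,s["tool_rot"],s["force"],s["opening"])
from scipy.spatial.transform import Rotation as R
M=R.from_quat(s["tool_rot"]).as_matrix();st=np.array([.5406,-.0999,t[2]]);print("stem in tool mm",(M.T@(st-t)*1000).round(1))
im=p["pixels"][230:390,230:400];im=(255*(im/255.)**.6).astype(np.uint8)
cv2.imwrite("pics/w11c.png",cv2.resize(im,None,fx=4,fy=4,interpolation=cv2.INTER_CUBIC))
E
```

```text
time_s: 11.85
tool_pos: [0.5244, -0.112, 0.1117]
tool_rot: [-0.339, 0.941, 0.0, 0.0]
force: [-0.4, -0.7, -2.9]
opening: 0.0534
time_s: 12.27
tool_pos: [0.5308, -0.1068, 0.1117]
tool_rot: [-0.339, 0.941, 0.0, -0.0]
force: [-0.3, 0.7, -2.5]
opening: 0.0533
[ 0.53068701 -0.10697635  0.11166919] [-3.38702505e-01  9.40893506e-01 -1.02560323e-06 -1.55293236e-04] [-0.83829765 -0.25467445 -2.68601626] 0.0533500723751698
stem in tool mm [-12.1  -0.9  -0. ]
```

View pics/w11c.png

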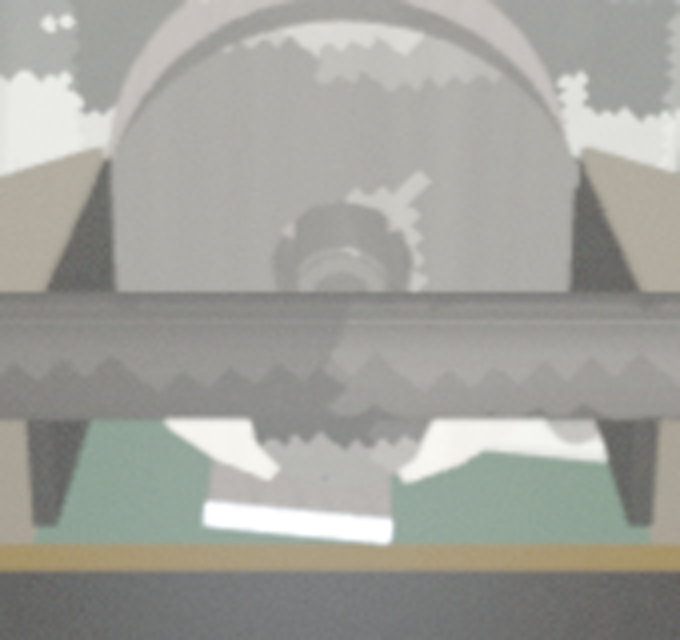

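```bash
python3 -m creep '[[[0.0031,0.0026,0],0,0.045],[[0.0062,0.0051,0],0,0.045],[[0.0077,0.0064,0],0,0.045],[[0.0077,0.0064,0],0,0.045],[[0.0077,0.0064,0],0,0.045]]'
python3 - <<'E'
from ov import *
p=read_camera("wrist");cv2.imwrite("pics/w12.png",p["pixels"])
s=status.state();t=s["tool_pos"];print(t,s["force"],s["moment"],s["opening"])
from scipy.spatial.transform import Rotation as R
M=R.from_quat(s["tool_rot"]).as_matrix();st=np.array([.5406,-.0999,t[2]]);print("stem in tool mm",(M.T@(st-t)*1000).round(1))
im=p["pixels"][230:390,230:400];im=(255*(im/255.)**.6).astype(np.uint8)
cv2.imwrite("pics/w12c.png",cv2.resize(im,None,fx=4,fy=4,interpolation=cv2.INTER_CUBIC))
E
```

```text
time_s: 12.73
tool_pos: [0.5387, -0.1002, 0.1117]
tool_rot: [-0.339, 0.941, 0.0, -0.0]
force: [-0.9, 0.2, -2.3]
opening: 0.0534
[ 0.53848131 -0.10039425  0.11165979] [-0.15021035 -0.09930739 -2.78362472] [ 0.03734082  0.06848593 -0.01631109] 0.0529547568193366
stem in tool mm [-1.9 -1.  -0. ]
```

View pics/w12c.png

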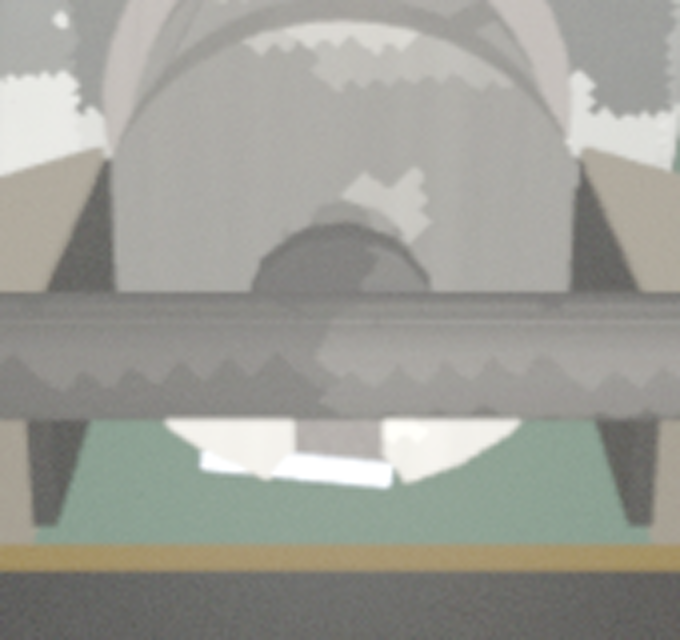

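```bash
cat > f.py <<'E'
from h import *
from scipy.spatial.transform import Rotation as R
s=status.state();M=R.from_quat(s["tool_rot"]).as_matrix()
print("tool-frame force",(M.T@s["force"]).round(1),"moment",(M.T@s["moment"]).round(2),"pos in tool axes mm",(M.T@(s["tool_pos"]-[.5406,-.0999,.1])*1000).round(2),s["opening"],s["time_s"])
E
python3 -m creep '[[[0.0008,0.0006,0],0,0.045],[[0.0015,0.0013,0],0,0.045],[[0.0015,0.0013,0],0,0.045],[[0.0015,0.0013,0],0,0.045],[[0.0015,0.0013,0],0,0.045]]' >/dev/null; python3 f.py
python3 -m creep '[[[0.0008,0.0006,0],0,0.045],[[0.0008,0.0006,0],0,0.045],[[0.0008,0.0006,0],0,0.045],[[0.0008,0.0006,0],0,0.045],[[0.0008,0.0006,0],0,0.045]]' >/dev/null; python3 f.py
```

```text
tool-frame force [ 0.8 -0.4  1.7] moment [-0.06 -0.04  0.03] pos in tool axes mm [ 1.000e-02  9.500e-01 -1.173e+01] 0.05349209143513328 13.2
tool-frame force [-0.5 -0.3  2.3] moment [-0.1  -0.03 -0.02] pos in tool axes mm [ -1.01   0.87 -11.72] 0.053550673575874806 13.6167
```

```bash

python3 -m creep '[[[0.0008,0.0006,0],0,0.045],[[0.0008,0.0006,0],0,0.045],[[0.0008,0.0006,0],0,0.045],[[0.0008,0.0006,0],0,0.045],[[0.0008,0.0006,0],0,0.045]]' >/dev/null; python3 f.py
python3 -m creep '[[[0.0008,0.0006,0],0,0.045],[[0.0008,0.0006,0],0,0.045],[[0.0008,0.0006,0],0,0.045],[[0.0008,0.0006,0],0,0.045],[[0.0008,0.0006,0],0,0.045]]' >/dev/null; python3 f.py
```

```text
tool-frame force [0.5 0.9 3.5] moment [-0.12 -0.03  0.01] pos in tool axes mm [ -1.99   0.83 -11.7 ] 0.053640786062409095 14.0333
tool-frame force [-0.   0.2  3. ] moment [-0.08 -0.02 -0.  ] pos in tool axes mm [ -3.02   0.81 -11.71] 0.053532890954619355 14.45
```

```bash

python3 -m creep '[[[0.0005,0.0005,0],0,0.045],[[0.0005,0.0005,0],0,0.045],[[0.0005,0.0005,0],0,0.045],[[0.0005,0.0005,0],0,0.045],[[0.0005,0.0005,0],0,0.045]]' >/dev/null; python3 f.py
python3 -m creep '[[[0.0006,0.0004,0],0,0.045],[[0.0006,0.0004,0],0,0.045],[[0.0006,0.0004,0],0,0.045],[[0.0006,0.0004,0],0,0.045],[[0.0006,0.0004,0],0,0.045]]' >/dev/null; python3 f.py
```

```text
tool-frame force [0.3 0.7 1.7] moment [-0.11 -0.06 -0.01] pos in tool axes mm [ -3.7    0.86 -11.72] 0.05381777017988314 14.8667
tool-frame force [0.3 0.1 2.3] moment [-0.07 -0.04  0.02] pos in tool axes mm [ -4.4    0.77 -11.71] 0.053479738197475805 15.2833
```

```bash

python3 -m creep '[[[0.0005,0.0005,0],0,0.045],[[0.0005,0.0005,0],0,0.045],[[0.0005,0.0005,0],0,0.045],[[0.0005,0.0005,0],0,0.045],[[0.0005,0.0005,0],0,0.045]]' >/dev/null; python3 f.py
```

```text
tool-frame force [0.3 0.1 2.1] moment [-0.08  0.05  0.  ] pos in tool axes mm [ -5.11   0.8  -11.73] 0.05328560745780425 15.7
```

```bash

python3 -m creep '[[[0.0005,0.0005,0],0,0.045],[[0.0005,0.0005,0],0,0.045],[[0.0005,0.0005,0],0,0.045],[[0.0005,0.0005,0],0,0.045],[[0.0005,0.0005,0],0,0.045]]' >/dev/null; python3 f.py
python3 - <<'E'
from ov import *
p=read_camera("wrist")
im=p["pixels"][230:390,230:400];im=(255*(im/255.)**.6).astype(np.uint8)
cv2.imwrite("pics/w13c.png",cv2.resize(im,None,fx=4,fy=4,interpolation=cv2.INTER_CUBIC))
q=read_camera("scene");crop(q,297,226,40,"s13.png",10)
E
```

```text
tool-frame force [ 2.2 -0.4  1.1] moment [-0.02  0.45 -0.04] pos in tool axes mm [ -5.42   0.84 -11.67] 0.0535587583903111 16.1167
```

View pics/w13c.png

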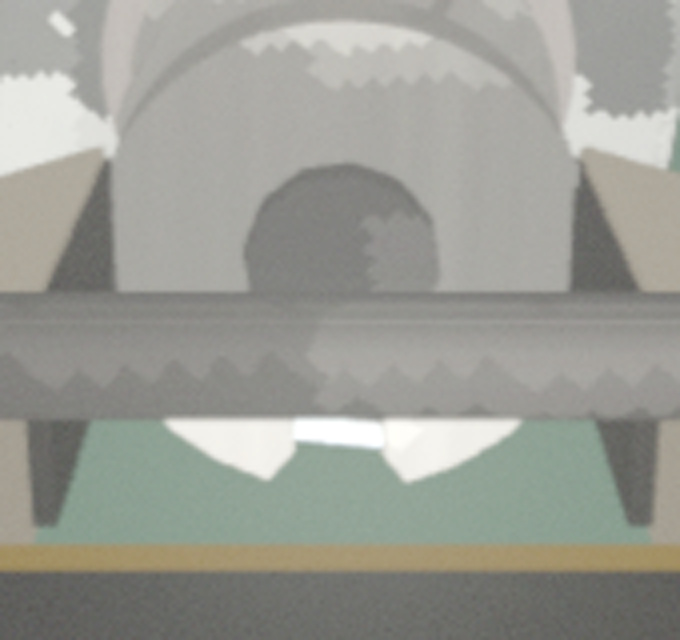

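View pics/s13.png

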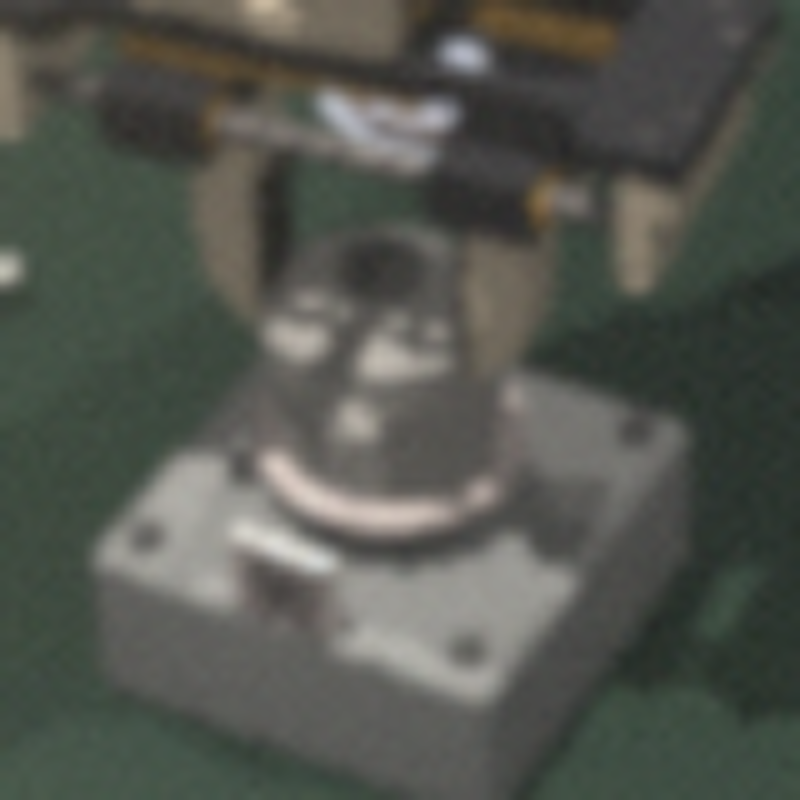

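```bash

python3 -m creep '[[[-0.0018,-0.0015,0],0,0.045],[[-0.0036,-0.003,0],0,0.045],[[-0.0036,-0.003,0],0,0.045],[[-0.0036,-0.003,0],0,0.045],[[-0.0036,-0.003,0],0,0.045]]' >/dev/null; python3 f.py
python3 -m creep '[[[0,0,-0.002],0,0.045],[[0,0,-0.004],0,0.045],[[0,0,-0.004],0,0.045],[[0,0,-0.004],0,0.045],[[0,0,-0.004],0,0.045]]' >/dev/null; python3 f.py
```

```text
tool-frame force [-0.3 -0.   2.1] moment [-0.11  0.03 -0.03] pos in tool axes mm [ -1.47   0.9  -11.81] 0.053300493860303264 16.6333
tool-frame force [0.2 0.6 2. ] moment [-0.08 -0.07  0.  ] pos in tool axes mm [-1.18  0.96 -7.64] 0.053509848690436644 17.05
```

```bash

python3 -m creep '[[[0,0,-0.001],0,0.045],[[0,0,-0.0015],0,0.045],[[0,0,-0.0015],0,0.045],[[0,0,-0.0015],0,0.045],[[0,0,-0.0015],0,0.045]]' >/dev/null; python3 f.py
python3 -m creep '[[[0,0,-0.001],0,0.045],[[0,0,-0.001],0,0.045],[[0,0,-0.001],0,0.045],[[0,0,-0.001],0,0.045],[[0,0,-0.001],0,0.045]]' >/dev/null; python3 f.py
```

```text
tool-frame force [ 0.7 -0.5  1.6] moment [-0.13 -0.02 -0.04] pos in tool axes mm [-1.17  0.87 -6.25] 0.05304786082659895 17.4667
tool-frame force [-0.1 -0.2  1.9] moment [-0.03 -0.07  0.01] pos in tool axes mm [-1.14  0.88 -5.23] 0.05337580877593394 17.8833
```

```bash

python3 -m creep '[[[0,0,-0.001],0,0.045],[[0,0,-0.0015],0,0.045],[[0,0,-0.0015],0,0.045],[[0,0,-0.0015],0,0.045],[[0,0,-0.0015],0,0.045]]' >/dev/null; python3 f.py
python3 -m creep '[[[0,0,-0.001],0,0.045],[[0,0,-0.0015],0,0.045],[[0,0,-0.0015],0,0.045],[[0,0,-0.0015],0,0.045],[[0,0,-0.0015],0,0.045]]' >/dev/null; python3 f.py
```

```text
tool-frame force [ 0.8 -0.7  2. ] moment [-0.09 -0.02 -0.07] pos in tool axes mm [-1.15  0.91 -3.7 ] 0.05345031133327353 18.3
tool-frame force [-0.3  0.6  2.4] moment [-0.13 -0.   -0.03] pos in tool axes mm [-1.16  0.9  -2.2 ] 0.05363796899292224 18.7167
```

```bash
python3 - <<'E'
from ov import *
q=read_camera("scene");crop(q,297,226,30,"s14.png",14)
E
```

```text
(no output)
```

View pics/s14.png

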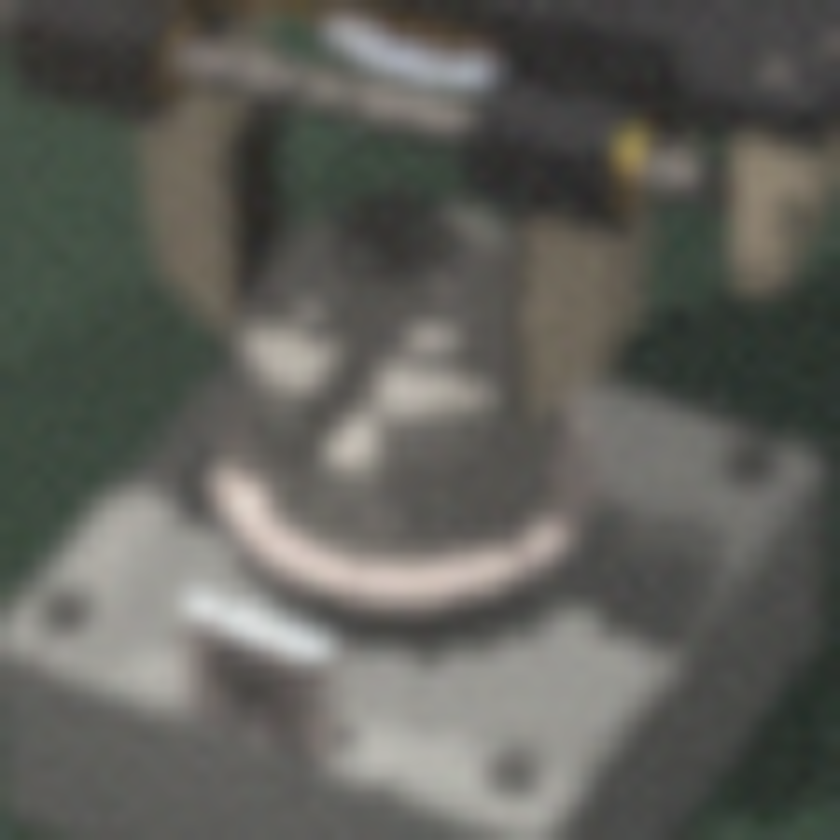

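```bash

python3 -m creep '[[[0,0,-0.001],0,0.045],[[0,0,-0.002],0,0.045],[[0,0,-0.002],0,0.045],[[0,0,-0.002],0,0.045],[[0,0,-0.002],0,0.045]]' >/dev/null; python3 f.py
python3 -m creep '[[[0,0,-0.001],0,0.045],[[0,0,-0.0015],0,0.045],[[0,0,-0.0015],0,0.045],[[0,0,-0.0015],0,0.045],[[0,0,-0.0015],0,0.045]]' >/dev/null; python3 f.py
```

```text
tool-frame force [ 0.3 -0.2  3.4] moment [-0.08 -0.02  0.02] pos in tool axes mm [-1.16  0.92 -0.18] 0.053657184752807695 19.1833
tool-frame force [0.4 0.7 1.8] moment [-0.07  0.03  0.02] pos in tool axes mm [-1.2   0.89  1.26] 0.0533371266656772 19.6
```

```bash

python3 -m creep '[[[0,0,-0.001],0,0.045],[[0,0,-0.001],0,0.045],[[0,0,-0.001],0,0.045],[[0,0,-0.001],0,0.045],[[0,0,-0.001],0,0.045]]' >/dev/null; python3 f.py
python3 -m creep '[[[0,0,-0.0007],0,0.045],[[0,0,-0.0007],0,0.045],[[0,0,-0.0007],0,0.045],[[0,0,-0.0007],0,0.045],[[0,0,-0.0007],0,0.045]]' >/dev/null; python3 f.py
```

```text
tool-frame force [-0.4  0.6  3.1] moment [-0.07 -0.03 -0.  ] pos in tool axes mm [-1.15  0.87  2.27] 0.053916074664750874 20.0167
tool-frame force [ 0.4 -0.1  1.9] moment [-0.1  -0.01  0.03] pos in tool axes mm [-1.19  0.89  2.95] 0.053498492462073666 20.4333
```

```bash

python3 -m creep '[[[0,0,-0.0006],0,0.045],[[0,0,-0.0006],0,0.045],[[0,0,-0.0006],0,0.045],[[0,0,-0.0006],0,0.045],[[0,0,-0.0006],0,0.045]]' >/dev/null; python3 f.py
python3 -m creep '[[[0,0,-0.0005],0,0.045],[[0,0,-0.0005],0,0.045],[[0,0,-0.0005],0,0.045],[[0,0,-0.0005],0,0.045],[[0,0,-0.0005],0,0.045]]' >/dev/null; python3 f.py
```

```text
tool-frame force [0.4 0.6 0.3] moment [-0.15  0.03  0.01] pos in tool axes mm [-1.25  0.82  3.45] 0.05401039857593571 20.85
tool-frame force [-0.5  0.7 -0.8] moment [-0.11  0.08 -0.03] pos in tool axes mm [-1.24  0.81  3.98] 0.05345800839052469 21.2667
```

```bash

python3 -m creep '[[[0,0,0],0,0.056],[[0,0,0],0,0.06],[[0,0,0],0,0.066],[[0,0,0],0,0.072],[[0,0,0],0,0.076]]' >/dev/null; python3 f.py
python3 - <<'E'
from ov import *
q=read_camera("scene");crop(q,297,226,30,"s15.png",12)
p=read_camera("wrist");cv2.imwrite("pics/w15.png",p["pixels"])
E
```

```text
tool-frame force [ 0.3 -1.2 -0.8] moment [-0.08 -0.   -0.05] pos in tool axes mm [-1.21  0.85  4.05] 0.07330623807961258 21.6833
```

View pics/s15.png

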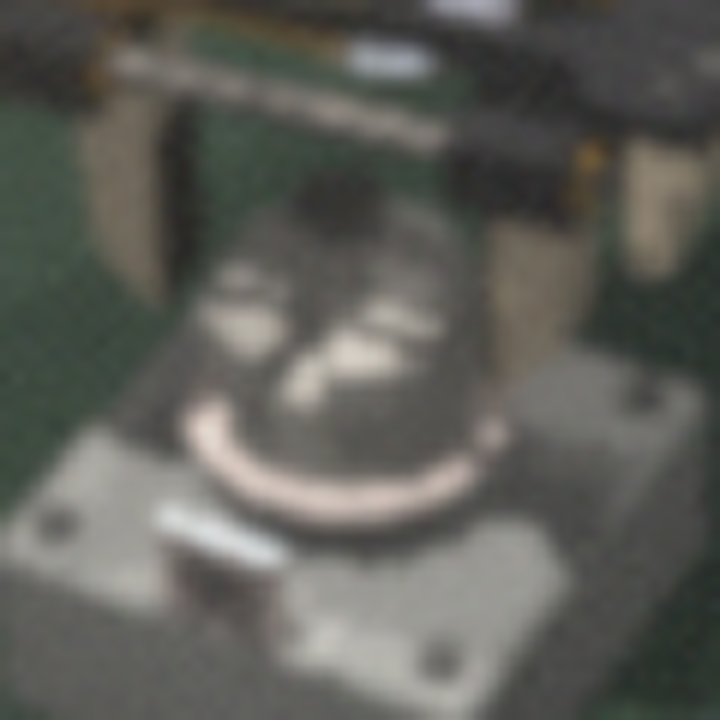

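View pics/w15.png

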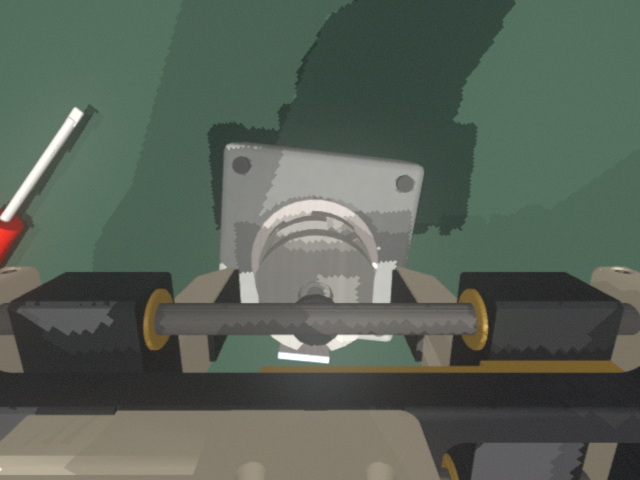

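Released; now straight up, then out to the side for a check.

```bash

python3 -m creep '[[[0,0,0.01],0,0.08],[[0,0,0.03],0,0.08],[[0,0,0.06],0,0.08],[[0,0,0.09],0,0.08],[[0,0,0.11],0,0.08]]'
python3 -m creep '[[[0.025,0.02,0.01],0,0.08],[[0.05,0.04,0.01],0,0.08],[[0.075,0.06,0.01],0,0.08],[[0.085,0.07,0.01],0,0.08],[[0.085,0.07,0.01],0,0.08]]'
python3 -m creep '[[[0,0,0],0,0.08],[[0,0,0],0,0.08],[[0,0,0],0,0.08],[[0,0,0],0,0.08],[[0,0,0],0,0.08]]' >/dev/null
python3 - <<'E'
from ov import *
p=read_camera("wrist");cv2.imwrite("pics/w16.png",p["pixels"])
st=np.array([.5403,-.0996]);q=proj(p,[*st,.1])
im=p["pixels"];x,y=int(q[0]-50),int(max(0,q[1]-50));print(x,y)
im=(255*(im[y:y+100,x:x+100]/255.)**.7).astype(np.uint8)
cv2.imwrite("pics/w16c.png",cv2.resize(im,None,fx=6,fy=6,interpolation=cv2.INTER_CUBIC))
q=read_camera("scene");crop(q,297,226,30,"s16.png",12);cv2.imwrite("pics/s16f.png",q["pixels"])
E
```

```text
time_s: 22.2
tool_pos: [0.542, -0.0983, 0.2094]
tool_rot: [-0.339, 0.941, -0.001, 0.001]
force: [0.4, 0.3, 0.1]
opening: 0.08
time_s: 22.62
tool_pos: [0.6278, -0.0241, 0.2166]
tool_rot: [-0.341, 0.94, 0.001, 0.001]
force: [-0.7, 0.4, 0.4]
opening: 0.08
264 35
```

View pics/w16c.png

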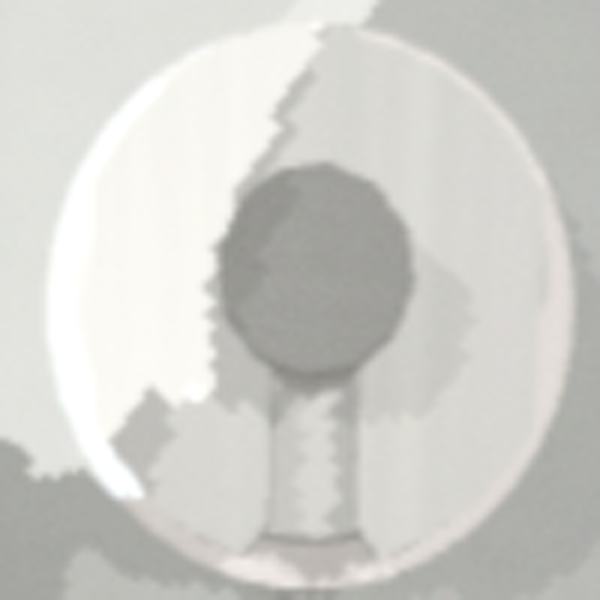

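View pics/s16.png

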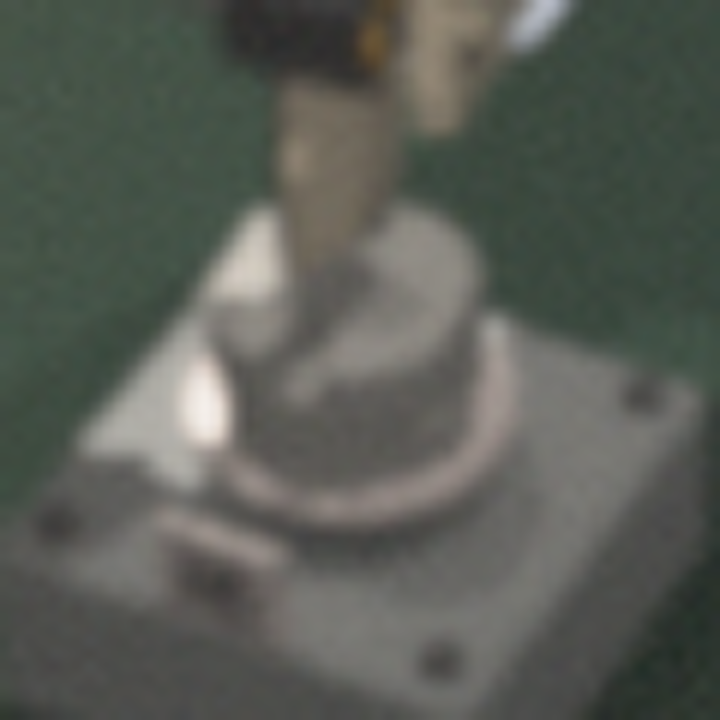

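```bash

python3 -m creep '[[[0,0.03,0],0,0.08],[[0,0.06,0],0,0.08],[[0,0.09,0],0,0.08],[[0,0.12,0],0,0.08],[[0,0.12,0],0,0.08]]'
python3 -m creep '[[[-0.06,0,0],0,0.08],[[-0.06,0,0],0,0.08],[[-0.06,0,0],0,0.08],[[-0.06,0,0],0,0.08],[[-0.06,0,0],0,0.08]]' >/dev/null
python3 - <<'E'
from ov import *
q=read_camera("scene");cv2.imwrite("pics/s17f.png",q["pixels"]);crop(q,297,226,30,"s17.png",12)
p=read_camera("wrist");u=proj(p,[.54,-.1,.09]);print(u)
x,y=int(np.clip(u[0]-65,0,510)),int(np.clip(u[1]-50,0,380))
im=(255*(p["pixels"][y:y+100,x:x+130]/255.)**.7).astype(np.uint8)
cv2.imwrite("pics/w17c.png",cv2.resize(im,None,fx=6,fy=6,interpolation=cv2.INTER_CUBIC))
E
```

```text
time_s: 23.55
tool_pos: [0.6247, 0.1008, 0.2166]
tool_rot: [-0.343, 0.939, 0.003, 0.001]
force: [-0.6, 1.6, 0.6]
opening: 0.08
[138.49272983  40.144676  ]
```

View pics/s17.png

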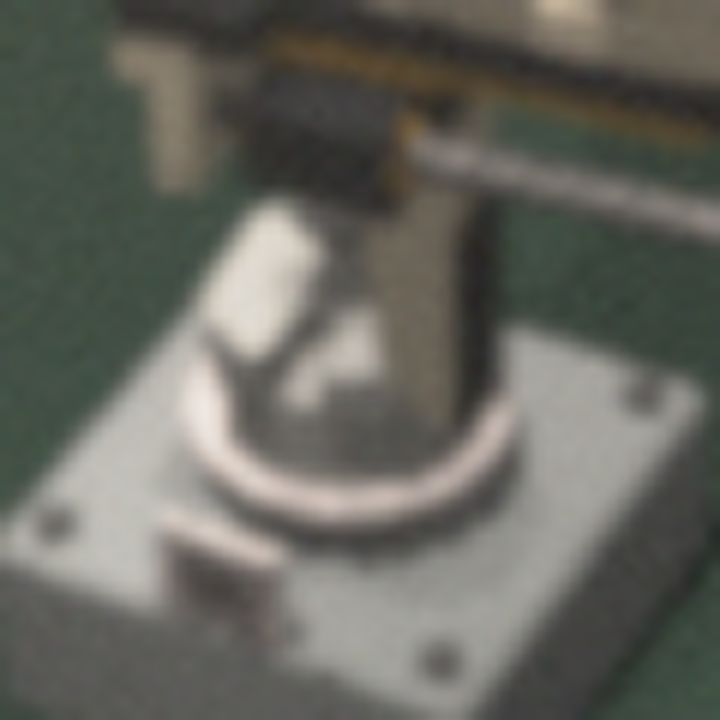

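View pics/w17c.png

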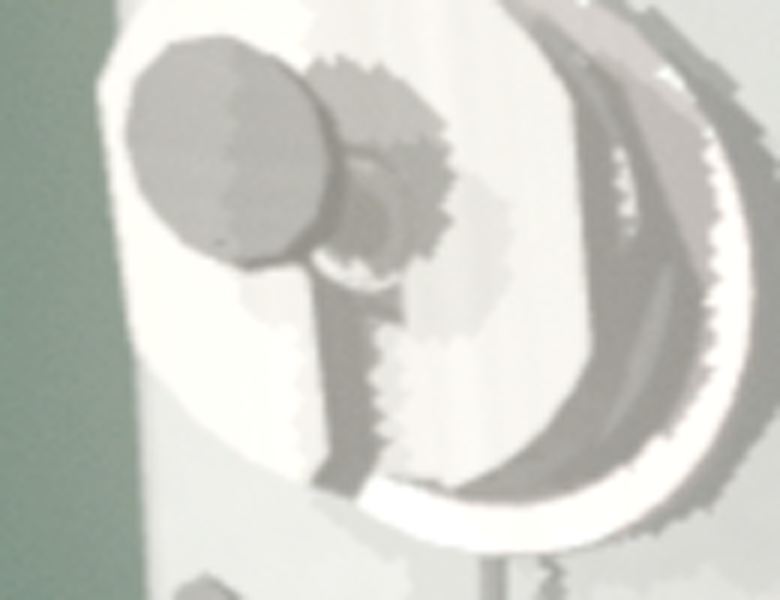

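View pics/s17f.png

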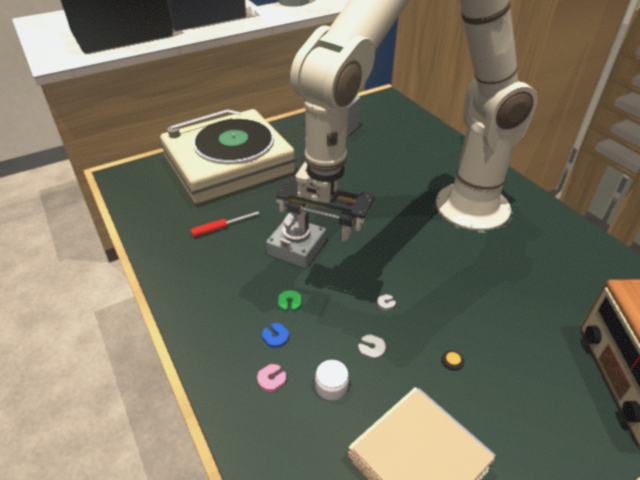

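```bash
python3 -c "
from cell import hand_in,status
print(status.state()['time_s'],status.state()['force']);print(hand_in())"
```

```text
24.0667 [-0.26153088 -1.18794364  0.54929448]
the job is handed in; nothing more can be done
None
```

The third weight is home, flat on the other two, with its slot at about 40°. I let go of it, moved the arm clear, and handed the job in at about 24 s.

- **Choice of weight:** I picked the thick 60 mm steel disc at about (0.614, 0.168). The other 60 mm steel disc only fitted a lower height in the two camera views, so it is the 6 mm one.
- **Slots:** I read the slots of the two lower weights from overlays on the wrist pictures: about 195° for the upper one and 245° for the lower one. Both are more than 90° from the new weight's slot.
- **Loading:** I slid the weight onto the neck and found the stem by a light touch of about 2 N against the bore. I then backed off 4.2 mm and lowered it in small steps with no contact force. At the bottom the weight's own 2 N left the gripper, and I pressed less than 1 N further.
- **Last checks:** The wrist views show three flush discs with the slot at about 40°. The wide scene view shows the bystanders it covers where they were; the arm hid the tape reel and mug in it, so I did not recheck those two.
- **Disagreements:** The wrist camera's calibration was about 1 mm off sideways. It also made sizes look about 2–4% too small, so I relied on touch along the slot direction. My first reading of the lower slot (about 97°, from the scene camera) was wrong, and I corrected it with the wrist views before loading.

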